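Empty a cartridge catch tray and hook its cover back on

ROBOT

A 7-joint arm with a two-finger parallel gripper is mounted at the origin on a cart in front of the work surface, level with it; the furniture and walls round the work are solid. World frame = base frame: x ahead of the robot, y to its left, z up, the work surface at z = 0. Lengths are in m, angles in rad, forces in N, time in s.
With the tool pointing down it reaches from about 0.375 to 0.925 m from the base axis. Payload 3.1 kg.
Tool frame: the origin (TCP) lies at the very end of the fingers, on their centre line; the grasp point (between the pads) lies 19 mm behind it; z points along the fingers, y is the direction in which the jaws open and shut (so a half turn about z gives the same grasp; the last joint's range is limited). The gripper opens to 85 mm and grips with 20 to 120 N. Pads are 22 mm wide; open, the fingers measure 114 mm over their backs; the gripper's body (76 mm by 85 mm) begins 54 mm behind the grasp point. The pads swing forward as they close: fully open they stand 13 mm farther back than shut.
Start: joints at [1.152, 0.383, 0.044, 1.598, -0.018, 1.161, -0.05], TCP at [0.205, -0.617, 0.231] pointing down, gripper open.
Joint ranges: [-2.61, 2.61], [-0.41, 2.15], [-1.48, 1.57], [0, 2.5], [-1.57, 4.71], [0.05, 1.97], [-2.85, 2.85]. Speed limits (rad/s): [2.79, 2.79, 3.14, 3.14, 3.14, 3.14, 3.14].

INTERFACE

Orientations are given as a unit quaternion [x, y, z, w].
In Python, from cell import bot, optics, hand_in gives the robot as it stands.
- The arm moves only by the tool step_arm, never from a script. Its argument "deltas" is a list of rows, each an object of numbers: "hand": the opening, from 0 (shut) to 1 (fully open); "x", "y", "z": the shift along the tool's x, y, z in units of 0.2 m (1.0 is 0.2 m); "yaw": the turn about the tool's z in units of 60 degrees (1.0 is 60 degrees). In form: [{"hand": .., "x": .., "y": .., "z": .., "yaw": ..}, ...]. A call has 1 to 20 rows; each row is the pose to reach, as a shift and turn from the pose measured when the call began, along the tool's axes at that moment; what a row does not reach only later rows make up. A row lasts 1/12 s, in which the tool goes at most 41.7 mm and 7.16 degrees, less where a joint would pass 70% of its speed; a pose out of reach is approached as far as the arm can. A call with a number of a shift or a turn outside -1 to 1 is refused whole. A call with a gripper value outside its range is refused whole. The fingers move at their own pace and stop on an object; "grip_force" is the grip in N (left out, the last holds). Time passes only in rows, so rows that repeat a pose let the fingers close. It gives the time, the measured TCP pose, the force and the opening at its end, in the units of the state.
- bot.read_state(): the state, without advancing time (a new reading comes with each control period).
- optics.read_camera(name): name is "scene" or "top"; returns the picture (400x640x3 uint8, red, green, blue); there is no depth.
- optics.camera_params(name): a dict with "fx", "fy", "cx", "cy" (pixels), "k1" (the pictures are not rectified: a ray, as slopes to the right and down, at radius r is drawn at 1 + k1 r^2 times it, then the intrinsics apply), "origin" and "orientation" of the camera in the world. Camera axes: x right, y down, z forward; pixel columns grow to the right and rows downward; lengths in m; the calibration is good to about 2 mm. A picture is of the moment at which its call begins. camera_params takes no time and is no camera call.
- hand_in(): hands the job in, once; it reports no verdict.
The state is a dict: "time_s": time; "joint_positions": joint angles; "qd": joint speeds; "tau": joint torques, N m; "tool_pos": TCP position; "tcp_rot": TCP orientation; "ft_force": force on the tool from outside, world axes, zero at the start; "torque": the same for the moment, N m; "gripper_width": finger opening in m.
Only numpy, scipy, OpenCV 4.12 (cv2) and the standard library are available. Lean on these libraries where they do the work, as an engineer would, in place of code of your own. Each camera call takes 0.05 s, during which the arm holds its last target.

TASK

Move every cartridge that is in the machine's catch tray into the grey tote, then close the empty tray with its loose cover: turn it so that its notched corner matches the tray's key block, hook its tongue in under the tray's lip with the cover tilted, and swing it down until it lies fully home and level in its seat. Last, with the cover home, press the button on the front of the tray fully down and let it go, to tell the machine that the tray is empty; leave the marker pen, label tape, dropper bottle and calculator where they are.

Things in the scene. Friction and masses are not known exactly. Their poses are not given: they have to be found in the camera images.
- bay: White catch tray of a bench machine, fixed, 240 x 152 mm, open on top. Origin on the bench under the tray; z up, +x from the hook lip to the feed head (away from the robot at yaw 0), +y left. In mm in this frame: floor top z 6; free opening x -74 to 74, y -60 to 60; near wall's inner face x -90, its top z 66; feed head x 90 to 112, 80 high; a 40 high button pod on the front, x -128 to -97, y -66 to -22. More: lip, seat, key_block.
- empty_button (a joint): Travel of the push button on the front pod: 0 = up, 0.006 m = fully down; springs back up by itself; about 5 N presses it fully.
- empty_button_top (a point): Middle of the top of that black button (22 mm across; pressed straight down), on the front pod of the tray, near its right corner.
- lip (a point): Lower inner edge of the tray's hook lip, at its middle (tray frame x -74, y 0, z 60 mm; axes as the tray's). The lip is a bar right across the tray's -x side, x -91 to -74, z 60 to 66 of the tray frame; under it the tray is open down to the floor and back to the wall at x -90.
- seat (a point): Where the cover's origin lies when seated, with the tray's yaw (tray frame x 4, y 0, z 54 mm; axes as the tray's). The seat is a ledge at z 54 along both sides (|y| 60 to 69.5) and the +x side (x 74 to 82.5), inside a rim 8 mm higher (top z 62) with inner faces at y +-69.5 and x 82.5 of the tray frame.
- key_block (a point): Inner top corner of the square key block that fills the seat's +x +y corner (x 60 to 82.5, y 47 to 69.5, z 54 to 62 mm of the tray frame).
- cover: Grey loose cover, 0.2 to 0.33 kg, lying on the bench grip up. Origin: centre of the plate's underside, z up. In mm: plate x -76 to 76, y -67 to 67, z 0 to 8; the +x +y corner has a 24 x 24 square notch that clears the key block by 4; a hook tongue (y -40 to 40, z 0 to 4) sticks out of the -x edge to x -89. About 2 mm play all round in the seat.
- grip (a point): Middle of the top of the cover's grip, an upright solid fin: x 4 to 16 (12 mm thick), y -35 to 35, z 8 to 44 mm of the cover frame; this point is x 10, y 0, z 44.
- tongue_tip (a point): Middle of the upper edge of the tip of the cover's tongue (cover frame x -89, y 0, z 4 mm). When seated it is under the lip, at about x -85, y 0, z 58 mm of the tray frame.
- tote: Open grey tote fixed to the bench, outside 138 (x, over its end grips) x 116 (y) x 40 mm high, walls 5, inside 120 (x) x 106 (y) mm, floor top at z 9. Origin: centre of the underside, z up.
- cartridge_0: Pale metal upright cartridge with dark ports on top, box 32 (x) x 48 (y) x 62 (z) mm, 80 g, closed, standing in the catch tray with its long side across the tray (its axes nearly those of the tray); origin: centre of its underside. Three or four of the four are present (None when absent).
- cartridge_1: Pale metal upright cartridge with dark ports on top, box 32 (x) x 48 (y) x 62 (z) mm, 80 g, closed, standing in the catch tray with its long side across the tray (its axes nearly those of the tray); origin: centre of its underside. Three or four of the four are present (None when absent).
- cartridge_2: Pale metal upright cartridge with dark ports on top, box 32 (x) x 48 (y) x 62 (z) mm, 80 g, closed, standing in the catch tray with its long side across the tray (its axes nearly those of the tray); origin: centre of its underside. Three or four of the four are present (None when absent).
- cartridge_3: Pale metal upright cartridge with dark ports on top, box 32 (x) x 48 (y) x 62 (z) mm, 80 g, closed, standing in the catch tray with its long side across the tray (its axes nearly those of the tray); origin: centre of its underside. Three or four of the four are present (None when absent).
- marker_pen: Bystander: black-and-white marker pen, 133 x 14 mm, lying at the front edge of the bench; origin: underside centre.
- label_tape: Bystander: roll of yellow label tape, 55 mm across, 19 high; origin: underside centre.
- bottle_dropper: Bystander: small brown dropper bottle, 37 mm across, 85 high, behind the work; origin: underside centre.
- calculator: Bystander: pocket calculator, 120 x 68 x 14 mm, left of the work; origin: underside centre.
Mind the look-alikes: they are no part of the job. What is shaped like the cartridge_3 but red is not meant.

How it is judged:
On the way, in this order (a step that is already met when the one before it is completed fails the run):
1. every cartridge is in the tote (x of cartridge_0 in the frame of tote between -0.062 and 0.062 m and y of cartridge_0 in the frame of tote between -0.055 and 0.055 m and z of cartridge_0 in the frame of tote between 0.004 and 0.05 m and x of cartridge_1 in the frame of tote between -0.062 and 0.062 m and y of cartridge_1 in the frame of tote between -0.055 and 0.055 m and z of cartridge_1 in the frame of tote between 0.004 and 0.05 m and x of cartridge_2 in the frame of tote between -0.062 and 0.062 m and y of cartridge_2 in the frame of tote between -0.055 and 0.055 m and z of cartridge_2 in the frame of tote between 0.004 and 0.05 m and x of cartridge_3 in the frame of tote between -0.062 and 0.062 m and y of cartridge_3 in the frame of tote between -0.055 and 0.055 m and z of cartridge_3 in the frame of tote between 0.004 and 0.05 m), for 0.2 s.
2. the cover's tongue is under the tray's lip while the cover is tilted by at least 7 degrees (x of tongue_tip in the frame of bay between -0.091 and -0.077 m and y of tongue_tip in the frame of bay between -0.012 and 0.012 m and z of tongue_tip in the frame of bay between 0.035 and 0.0605 m and angle between cover's own z axis and vertical above 0.12 rad), for 0.1 s.
3. the cover is home in its seat, and then the button is pressed down by over 4 mm (x of tongue_tip in the frame of bay between -0.091 and -0.079 m and y of tongue_tip in the frame of bay between -0.006 and 0.006 m and z of cover in the frame of bay between 0.0515 and 0.0565 m and x of cover in the frame of bay between -0.003 and 0.011 m and angle between cover's own z axis and vertical below 0.03 rad and linear speed of cover below 0.02 m/s and value of joint empty_button above 0.004 m), for 0.05 s.
At the end, for the whole second after the job is handed in: every cartridge present lies or stands inside the tote on its floor, at rest; the cover lies in its seat within 2.5 mm of full depth and level within 0.03 rad, tongue under the lip, at rest; the button has been let go (all of step 1 and linear speed of each of cartridge_0, cartridge_1, cartridge_2, cartridge_3, cover below 0.02 m/s and x of tongue_tip in the frame of bay between -0.091 and -0.079 m and y of tongue_tip in the frame of bay between -0.006 and 0.006 m and z of cover in the frame of bay between 0.0515 and 0.0565 m and x of cover in the frame of bay between -0.003 and 0.011 m and angle between cover's own z axis and vertical below 0.03 rad and value of joint empty_button below 0.002 m); the robot touches nothing.
It fails at once if a bystander (marker pen, label tape, dropper bottle, calculator) is moved by more than 40 mm (distance of any of marker_pen, label_tape, bottle_dropper, calculator from where it was at the start of the episode above 0.04 m).
Of cartridge_0, cartridge_1, cartridge_2, cartridge_3 only 3 to 4 are there at a start; the rules pass over those that are not, and their reading is None.
At some moment in a run one of cover may be knocked a few centimetres aside while the robot is not near it.
Once in a run the grip may slacken for a moment while it holds something.
It also fails if it takes over 192 s, if anything falls off the work surface, if the arm or the gripper's body presses on something with over 40 N, if the wrist force passes 120 N, or if a joint passes its speed limit or range.

## Working session

There is one attempt and no reset: what is moved stays moved. The work goes in short steps, Python scripts to look and compute and a tool call to move; the robot and the scene stay as the last step left them, time stands still between calls to the robot, and variables do not carry over. Pictures are saved under pics/ and viewed, and the job is handed in when it is done.

Besides the shell and the picture viewer there is one more tool, called as name([rows], argument=value, ...), one row to a line, values as JSON. step_arm: Moves the arm, as the interface text tells. Shifts and turns lie within -1 to 1; 1 stands for 0.2 m of shift or 60 degrees of turn. Its arguments: {"type":"object","properties":{"deltas":{"type":"array"},"grip_force":{"type":"number"}},"required":["deltas"]}

```bash
mkdir -p pics; ls; python3 - <<'E'
from cell import bot, optics
import cv2
for n in ("scene","top"):
    im=optics.read_camera(n); cv2.imwrite(f"pics/{n}0.png",im[:,:,::-1]); print(optics.camera_params(n))
print(bot.read_state())
E
```

```text
pics
{'fx': 449.04828620216153, 'fy': 449.04828620216153, 'cx': 312.66561179788, 'cy': 201.07001099524348, 'k1': 0.04191128360785273, 'origin': array([-0.06409475,  0.52720496,  0.83257987]), 'orientation': array([-0.39530644,  0.83095134, -0.35130463,  0.17273605])}
{'fx': 488.394723143121, 'fy': 488.394723143121, 'cx': 324.11775969560716, 'cy': 201.6483306717013, 'k1': -0.013578317160675384, 'origin': array([0.45996293, 0.02299327, 1.55561579]), 'orientation': array([ 0.71392641, -0.69970998,  0.01876073, -0.01905416])}
{'time_s': 0.1, 'joint_positions': array([ 1.152191  ,  0.38374778,  0.04380964,  1.59945069, -0.01790742,
        1.16119709, -0.04988964]), 'qd': array([ 0.00086118, -0.00385154,  0.00115563, -0.00252573, -0.00040008,
        0.0002473 ,  0.00033607]), 'tau': array([ 2.66669114e-03, -4.34727216e+01,  1.02934409e+00, -2.50455540e+01,
        1.08767129e-02,  5.42722075e-03,  5.88034624e-06]), 'tool_pos': array([ 0.20470652, -0.61600641,  0.23000024]), 'tcp_rot': array([ 9.87153409e-01,  1.59770753e-01, -2.46331154e-04, -1.18007447e-03]), 'ft_force': array([ 0.12353682,  0.60868658, -0.04274022]), 'torque': array([ 0.03962424, -0.00211863, -0.05347385]), 'gripper_width': 0.08523454901579618}
```

View pics/scene0.png

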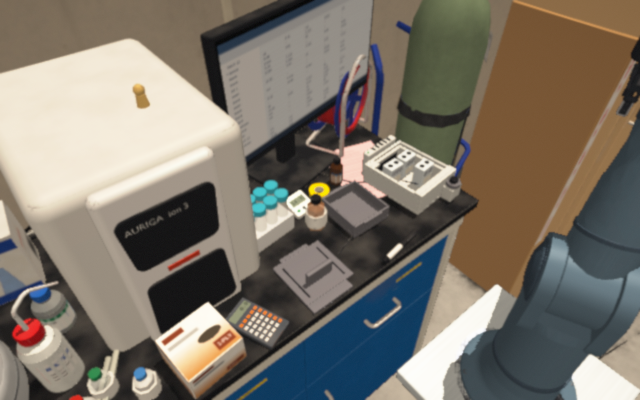

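View pics/top0.png

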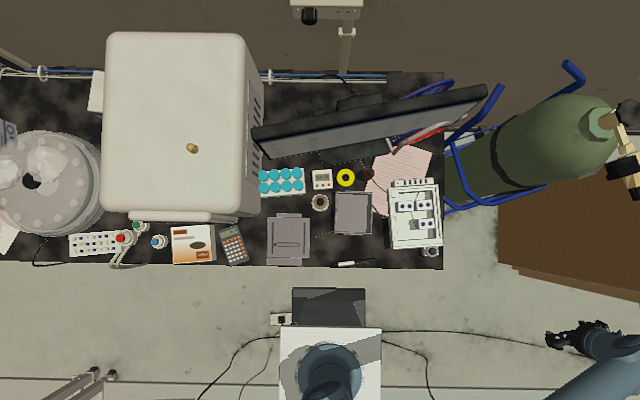

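```bash
python3 - <<'E'
import cv2
a=cv2.imread("pics/top0.png"); s=cv2.imread("pics/scene0.png")
cv2.imwrite("pics/t_a.png",cv2.resize(a[160:275,320:450],None,fx=5,fy=5,interpolation=cv2.INTER_CUBIC))
cv2.imwrite("pics/t_b.png",cv2.resize(a[160:275,215:345],None,fx=5,fy=5,interpolation=cv2.INTER_CUBIC))
cv2.imwrite("pics/s_a.png",cv2.resize(s[120:310,260:480],None,fx=3.1,fy=3.1,interpolation=cv2.INTER_CUBIC))
E
```

```text
(no output)
```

View pics/t_a.png

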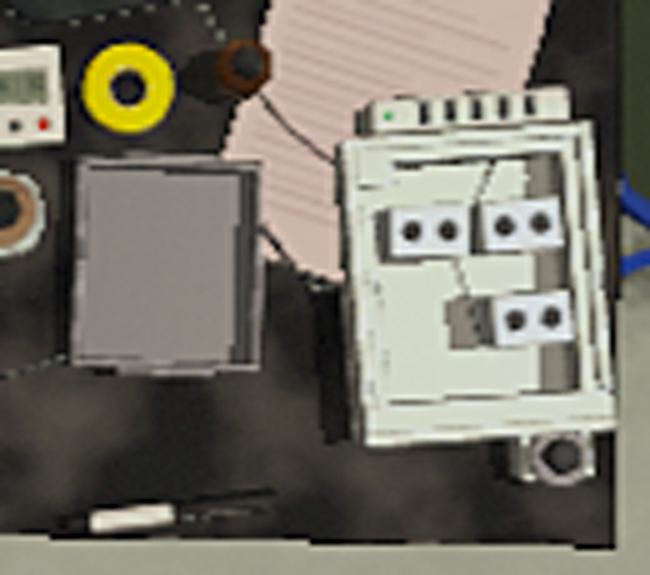

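View pics/t_b.png

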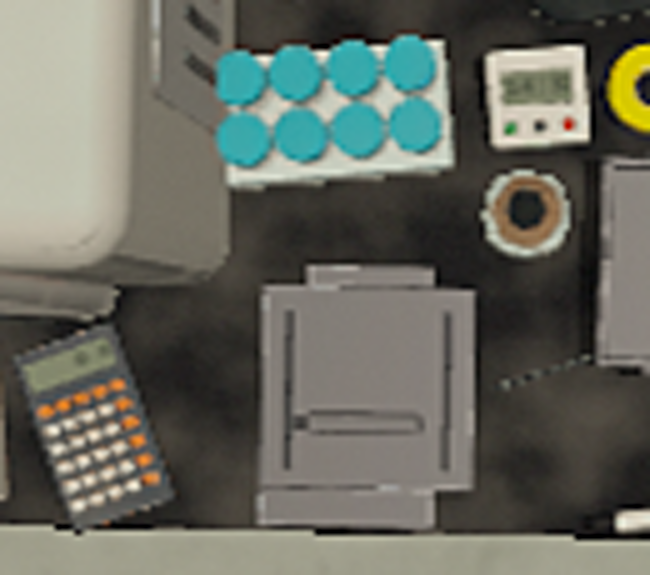

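View pics/s_a.png

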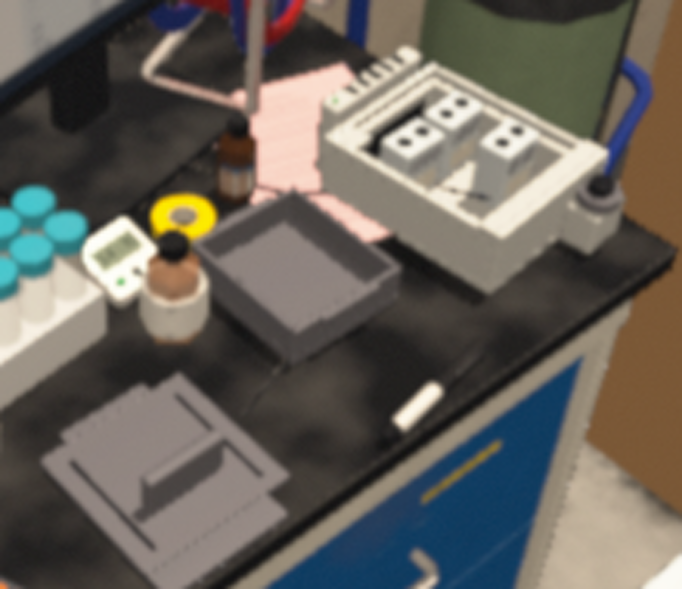

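```bash
cat > h.py <<'E'
import numpy as np, cv2
from scipy.spatial.transform import Rotation as R
from cell import bot, optics
def ray(cam,px):
    p=optics.camera_params(cam); K=np.array([[p['fx'],0,p['cx']],[0,p['fy'],p['cy']],[0,0,1]])
    u=cv2.undistortPoints(np.array(px,float).reshape(-1,1,2),K,np.array([p['k1'],0,0,0.]))[:,0]
    d=R.from_quat(p['orientation']).apply(np.c_[u,np.ones(len(u))]); return p['origin'],d
def plane(cam,px,z):
    o,d=ray(cam,px); return o+d*((z-o[2])/d[:,2])[:,None]
def proj(cam,P):
    p=optics.camera_params(cam); K=np.array([[p['fx'],0,p['cx']],[0,p['fy'],p['cy']],[0,0,1]])
    c=R.from_quat(p['orientation']).inv().apply(np.array(P,float).reshape(-1,3)-p['origin'])
    return cv2.projectPoints(c,np.zeros(3),np.zeros(3),K,np.array([p['k1'],0,0,0.]))[0][:,0]
def crop(px,x0,y0,f): return (np.array(px,float)+.5)/f-.5+[x0,y0]
def state():
    s=bot.read_state(); M=R.from_quat(s['tcp_rot']).as_matrix()
    print('t',round(s['time_s'],2),'pos',s['tool_pos'].round(4),'yaw_x',np.degrees(np.arctan2(M[1,0],M[0,0])).round(2),'zax',M[:,2].round(3),'F',s['ft_force'].round(1),'w',round(s['gripper_width'],4)); return s
def go(x,y,z,yawdeg=None):
    """print deltas units to target; yawdeg = world angle of tool x"""
    s=state(); M=R.from_quat(s['tcp_rot']).as_matrix()
    d=M.T@(np.array([x,y,z])-s['tool_pos'])/0.2
    o='xyz %s'%d.round(3)
    if yawdeg is not None:
        cur=np.degrees(np.arctan2(M[1,0],M[0,0])); dy=(yawdeg-cur+180)%360-180
        o+='  yaw %.3f'%(-dy/60)
    print(o, 'rows>=',np.ceil(np.linalg.norm(d)*.2/.0417))
def shot(cam,name,x0=None,x1=None,y0=None,y1=None,f=5):
    im=optics.read_camera(cam)[:,:,::-1]
    if x0 is not None: im=cv2.resize(im[y0:y1,x0:x1],None,fx=f,fy=f,interpolation=cv2.INTER_CUBIC)
    cv2.imwrite(f'pics/{name}.png',im)
E
python3 - <<'E'
from h import *
np.set_printoptions(precision=4,suppress=True)
A=lambda p:crop(p,320,160,5)
B=lambda p:crop(p,215,160,5)
print('tray near corners z66',plane('top',A([(367,445),(614,428)]),.066)[:,:2])
print('far corners z62',plane('top',A([(338,145),(592,122)]),.062)[:,:2])
print('button z~.04',plane('top',A([(560,457)]),.045)[:,:2])
ports=[(412,231),(447,230),(505,226),(540,222),(516,319),(552,316)]
print('ports z68',plane('top',A(ports),.068)[:,:2])
for c in ([(385,212),(465,205),(468,255),(390,258)],[(478,205),(558,197),(563,245),(483,252)],[(490,300),(570,292),(574,340),(496,347)]):
    print('cart mean',plane('top',A(c),.068)[:,:2].mean(0))
print('tote z40',plane('top',A([(75,158),(262,163),(260,368),(72,365)]),.04)[:,:2])
print('tote mean',plane('top',A([(75,158),(262,163),(260,368),(72,365)]),.04)[:,:2].mean(0))
c=plane('top',B([(262,288),(475,291),(472,489),(258,486)]),.008)[:,:2]
print('cover',c,c.mean(0)); print('tongue',plane('top',B([(306,266),(435,268)]),.004)[:,:2],'notch edge',plane('top',B([(257,525),(434,528),(435,489)]),.008)[:,:2])
print('fin top',plane('top',B([(308,421),(422,424)]),.044)[:,:2])
E
```

```text
tray near corners z66 [[ 0.401  -0.1878]
 [ 0.4143 -0.3381]]
far corners z62 [[ 0.5839 -0.1683]
 [ 0.6012 -0.3241]]
button z~.04 [[ 0.3951 -0.31  ]]
ports z68 [[ 0.5317 -0.2133]
 [ 0.5327 -0.2347]
 [ 0.5359 -0.2701]
 [ 0.5388 -0.2914]
 [ 0.4793 -0.2773]
 [ 0.4816 -0.2993]]
cart mean [ 0.531  -0.2225]
cart mean [ 0.5368 -0.2795]
cart mean [ 0.4791 -0.2874]
tote z40 [[ 0.5743 -0.0075]
 [ 0.5735 -0.1239]
 [ 0.4462 -0.1246]
 [ 0.4457 -0.0081]]
tote mean [ 0.5099 -0.066 ]
cover [[0.4898 0.2044]
 [0.4907 0.0694]
 [0.3658 0.0686]
 [0.3649 0.2037]] [0.4278 0.1365]
tongue [[0.5044 0.1773]
 [0.5048 0.0953]] notch edge [[0.3404 0.2037]
 [0.3408 0.092 ]
 [0.3653 0.0919]]
fin top [[0.4077 0.1697]
 [0.4072 0.0993]]
```

```bash
python3 -c "
from h import *
go(.480,-.288,.15,95)"
```

```text
t 0.1 pos [ 0.2047 -0.616   0.23  ] yaw_x 18.39 zax [-0.001  0.002 -1.   ] F [ 0.1  0.6 -0. ] w 0.0852
xyz [ 1.824 -1.121  0.403]  yaw -1.277 rows>= 11.0
```

step_arm([
  {"hand": 0.54, "x": 0.2, "y": -0.12, "z": 0, "yaw": -0.12},
  {"hand": 0.54, "x": 0.4, "y": -0.25, "z": 0, "yaw": -0.24},
  {"hand": 0.54, "x": 0.6, "y": -0.37, "z": 0, "yaw": -0.36},
  {"hand": 0.54, "x": 0.8, "y": -0.49, "z": 0, "yaw": -0.48},
  {"hand": 0.54, "x": 0.92, "y": -0.56, "z": 0, "yaw": -0.6},
  {"hand": 0.54, "x": 0.92, "y": -0.56, "z": 0, "yaw": -0.64},
], grip_force=40)

```text
time_s: 0.6
tool_pos: [0.3514, -0.4431, 0.2298]
tcp_rot: [0.875, 0.483, 0.003, -0.003]
ft_force: [0.6, -0.2, 0.5]
gripper_width: 0.0463
```

```bash
python3 -c "
from h import *
go(.480,-.288,.15,95)"
```

```text
t 0.6 pos [ 0.3514 -0.4431  0.2298] yaw_x 57.81 zax [ 0.002  0.007 -1.   ] F [ 0.6 -0.2  0.5] w 0.0463
xyz [0.996 0.132 0.407]  yaw -0.620 rows>= 6.0
```

step_arm([
  {"hand": 0.54, "x": 0.2, "y": 0.02, "z": 0, "yaw": -0.12},
  {"hand": 0.54, "x": 0.4, "y": 0.05, "z": 0, "yaw": -0.24},
  {"hand": 0.54, "x": 0.6, "y": 0.08, "z": 0.1, "yaw": -0.36},
  {"hand": 0.54, "x": 0.8, "y": 0.11, "z": 0.2, "yaw": -0.48},
  {"hand": 0.54, "x": 0.996, "y": 0.132, "z": 0.3, "yaw": -0.6},
  {"hand": 0.54, "x": 0.996, "y": 0.132, "z": 0.407, "yaw": -0.62},
  {"hand": 0.54, "x": 0.996, "y": 0.132, "z": 0.407, "yaw": -0.62},
  {"hand": 0.54, "x": 0.996, "y": 0.132, "z": 0.407, "yaw": -0.62},
])

```text
time_s: 1.27
tool_pos: [0.4789, -0.2855, 0.1476]
tcp_rot: [0.674, 0.738, 0.003, -0.004]
ft_force: [-0.1, 0.2, 0.5]
gripper_width: 0.0462
```

```bash
python3 -c "
from h import *
go(.480,-.288,.040,95)
shot('scene','c1',340,480,120,240,5)
shot('top','c1t',360,450,170,270,6)"
```

```text
t 1.27 pos [ 0.4789 -0.2855  0.1476] yaw_x 95.19 zax [-0.002  0.011 -1.   ] F [-0.1  0.2  0.5] w 0.0462
xyz [-0.019  0.005  0.538]  yaw 0.003 rows>= 3.0
```

View pics/c1.png

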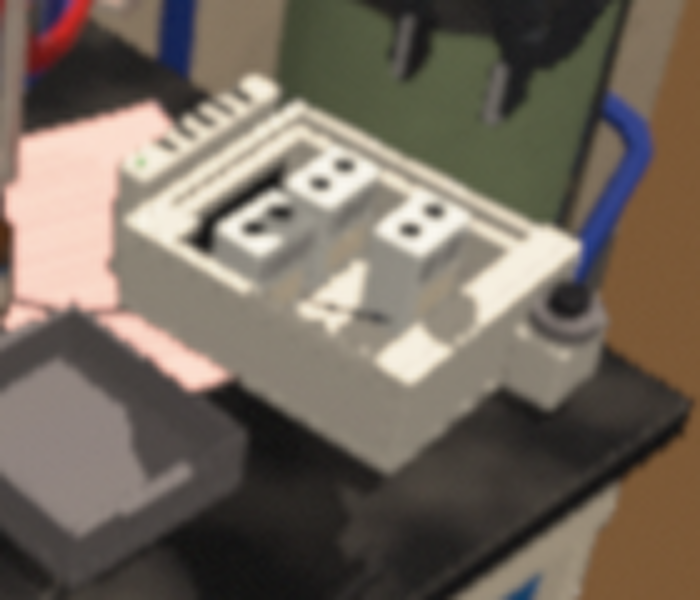

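View pics/c1t.png

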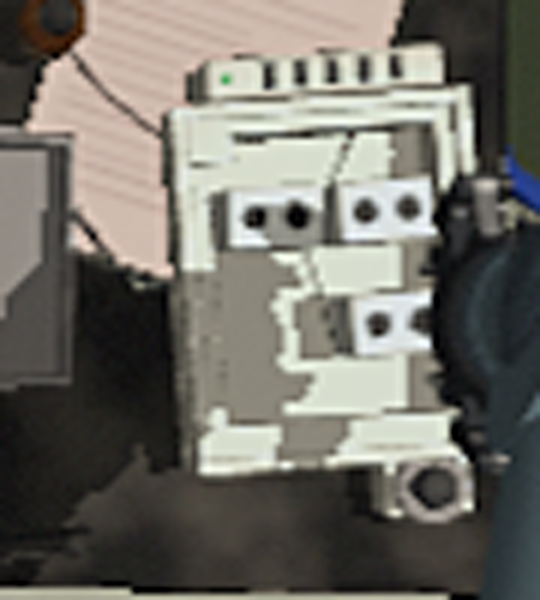

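```bash
python3 -c "
from h import *
s=state();M=R.from_quat(s['tcp_rot']).as_matrix()
P=[s['tool_pos']+M@[0,a,b] for a in(-.025,.025) for b in (0,-.01)]
print((proj('scene',P)-[340,120])*5)
c=[.480,-.288,.068]; print((proj('scene',[c])-[340,120])*5)
print((plane('scene',np.array([[410,230],[435,210]])/5+[340,120],.068)))
"
```

```text
t 1.37 pos [ 0.4795 -0.2896  0.1503] yaw_x 94.88 zax [ 0.002  0.006 -1.   ] F [-0.8  0.4  0.6] w 0.0458
[[496.64049384 112.65144822]
 [500.55024611  96.35510311]
 [414.74141197  70.98283745]
 [418.06231933  54.80833387]]
[[425.34442643 218.38139114]]
[[ 0.47868741 -0.27434462  0.068     ]
 [ 0.48143587 -0.2973666   0.068     ]]
```

step_arm([
  {"hand": 0.54, "x": 0.01, "y": 0, "z": 0.15, "yaw": 0},
  {"hand": 0.54, "x": 0.01, "y": 0, "z": 0.3, "yaw": 0},
  {"hand": 0.54, "x": 0.01, "y": 0, "z": 0.45, "yaw": 0},
  {"hand": 0.54, "x": 0.01, "y": 0, "z": 0.55, "yaw": 0},
  {"hand": 0.54, "x": 0.01, "y": 0, "z": 0.55, "yaw": 0},
  {"hand": 0.54, "x": 0.01, "y": 0, "z": 0.55, "yaw": 0},
  {"hand": 0.3, "x": 0.01, "y": 0, "z": 0.55, "yaw": 0},
  {"hand": 0.2, "x": 0.01, "y": 0, "z": 0.55, "yaw": 0},
  {"hand": 0.2, "x": 0.01, "y": 0, "z": 0.55, "yaw": 0},
  {"hand": 0.2, "x": 0.01, "y": 0, "z": 0.55, "yaw": 0},
  {"hand": 0.2, "x": 0.01, "y": 0, "z": 0.55, "yaw": 0},
], grip_force=50)

```text
time_s: 2.28
tool_pos: [0.4815, -0.2887, 0.0428]
tcp_rot: [0.677, 0.736, 0.003, 0.001]
ft_force: [-0.5, -1.2, 6.5]
gripper_width: 0.0313
```

```bash
python3 -c "
from h import *
go(.480,-.288,.17,95)
"
```

```text
t 2.28 pos [ 0.4815 -0.2887  0.0428] yaw_x 94.84 zax [ 0.006  0.003 -1.   ] F [-0.5 -1.2  6.5] w 0.0313
xyz [ 0.006 -0.003 -0.636]  yaw -0.003 rows>= 4.0
```

step_arm([
  {"hand": 0.2, "x": 0, "y": 0, "z": -0.1, "yaw": 0},
  {"hand": 0.2, "x": 0, "y": 0, "z": -0.25, "yaw": 0},
  {"hand": 0.2, "x": 0, "y": 0, "z": -0.4, "yaw": 0},
  {"hand": 0.2, "x": 0, "y": 0, "z": -0.55, "yaw": 0},
  {"hand": 0.2, "x": 0, "y": 0, "z": -0.64, "yaw": 0},
  {"hand": 0.2, "x": 0, "y": 0, "z": -0.64, "yaw": 0},
])

```text
time_s: 2.78
tool_pos: [0.4842, -0.2906, 0.1765]
tcp_rot: [0.677, 0.736, 0.004, 0.006]
ft_force: [0.1, -0.2, 0.1]
gripper_width: 0.031
```

```bash
python3 -c "
from h import *
go(.544,-.093,.15,90)
"
```

```text
t 2.78 pos [ 0.4842 -0.2906  0.1765] yaw_x 94.85 zax [ 0.015 -0.003 -1.   ] F [ 0.1 -0.2  0.1] w 0.031
xyz [0.959 0.38  0.134]  yaw 0.081 rows>= 5.0
```

step_arm([
  {"hand": 0.2, "x": 0.15, "y": 0.06, "z": 0, "yaw": 0},
  {"hand": 0.2, "x": 0.32, "y": 0.13, "z": 0, "yaw": 0.02},
  {"hand": 0.2, "x": 0.5, "y": 0.2, "z": 0, "yaw": 0.04},
  {"hand": 0.2, "x": 0.68, "y": 0.27, "z": 0, "yaw": 0.06},
  {"hand": 0.2, "x": 0.86, "y": 0.34, "z": 0, "yaw": 0.08},
  {"hand": 0.2, "x": 0.96, "y": 0.38, "z": 0.05, "yaw": 0.08},
  {"hand": 0.2, "x": 0.96, "y": 0.38, "z": 0.1, "yaw": 0.08},
  {"hand": 0.2, "x": 0.96, "y": 0.38, "z": 0.13, "yaw": 0.08},
  {"hand": 0.2, "x": 0.96, "y": 0.38, "z": 0.13, "yaw": 0.08},
  {"hand": 0.2, "x": 0.96, "y": 0.38, "z": 0.13, "yaw": 0.08},
])

```text
time_s: 3.62
tool_pos: [0.5425, -0.0948, 0.1495]
tcp_rot: [0.708, 0.706, 0.003, 0.005]
ft_force: [0.2, 0.3, -0.2]
gripper_width: 0.0314
```

```bash
python3 -c "
from h import *
go(.544,-.093,.048,90)
shot('scene','c2',300,460,120,240,5)
go(.544,-.093,.048,90)
"
```

```text
t 3.62 pos [ 0.5425 -0.0948  0.1495] yaw_x 89.89 zax [ 0.012 -0.003 -1.   ] F [ 0.2  0.3 -0.2] w 0.0314
xyz [0.011 0.001 0.508]  yaw -0.002 rows>= 3.0
t 3.67 pos [ 0.5432 -0.095   0.1502] yaw_x 89.86 zax [ 0.014 -0.003 -1.   ] F [0.1 0.2 0.8] w 0.0315
xyz [ 0.012 -0.003  0.511]  yaw -0.002 rows>= 3.0
```

View pics/c2.png

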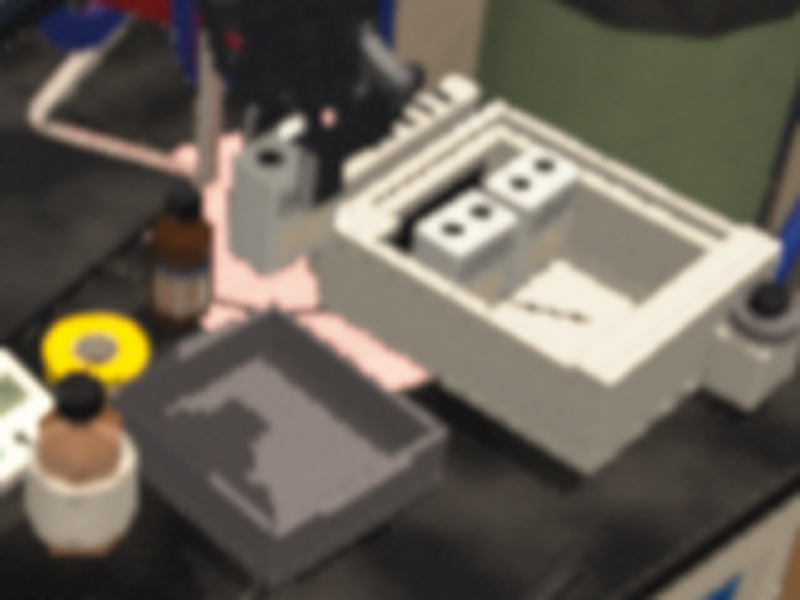

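```bash
python3 -c "
from h import *
print(plane('scene',np.array([[445,428],[272,308],[118,390]])/5+[300,120],.04)[:,:2])
"
```

```text
[[ 0.44691977 -0.12164964]
 [ 0.56900885 -0.11660915]
 [ 0.57244816 -0.01272666]]
```

step_arm([
  {"hand": 0.2, "x": 0.01, "y": 0, "z": 0.15, "yaw": 0},
  {"hand": 0.2, "x": 0.01, "y": 0, "z": 0.3, "yaw": 0},
  {"hand": 0.2, "x": 0.01, "y": 0, "z": 0.42, "yaw": 0},
  {"hand": 0.2, "x": 0.01, "y": 0, "z": 0.5, "yaw": 0},
  {"hand": 0.2, "x": 0.01, "y": 0, "z": 0.51, "yaw": 0},
  {"hand": 0.2, "x": 0.01, "y": 0, "z": 0.51, "yaw": 0},
  {"hand": 0.2, "x": 0.01, "y": 0, "z": 0.51, "yaw": 0},
  {"hand": 0.5, "x": 0.01, "y": 0, "z": 0.51, "yaw": 0},
  {"hand": 0.5, "x": 0.01, "y": 0, "z": 0.51, "yaw": 0},
  {"hand": 0.5, "x": 0.01, "y": 0, "z": 0.51, "yaw": 0},
  {"hand": 0.5, "x": 0.01, "y": 0, "z": 0.3, "yaw": 0},
  {"hand": 0.5, "x": 0.01, "y": 0, "z": 0.15, "yaw": 0},
  {"hand": 0.54, "x": 0.01, "y": 0, "z": 0, "yaw": 0},
  {"hand": 0.54, "x": 0.01, "y": 0, "z": 0, "yaw": 0},
])

```text
time_s: 4.83
tool_pos: [0.5487, -0.0932, 0.1577]
tcp_rot: [0.708, 0.706, 0.008, 0.012]
ft_force: [1.8, 0.1, 0.4]
gripper_width: 0.0464
```

```bash
python3 -c "
from h import *
shot('scene','c3',300,460,120,240,5)
go(.532,-.224,.15,94.5)
"
```

```text
t 4.88 pos [ 0.547  -0.0932  0.1551] yaw_x 89.87 zax [ 0.023 -0.005 -1.   ] F [ 0.5 -0.2  0. ] w 0.0459
xyz [-0.654 -0.074  0.027]  yaw -0.077 rows>= 4.0
```

View pics/c3.png

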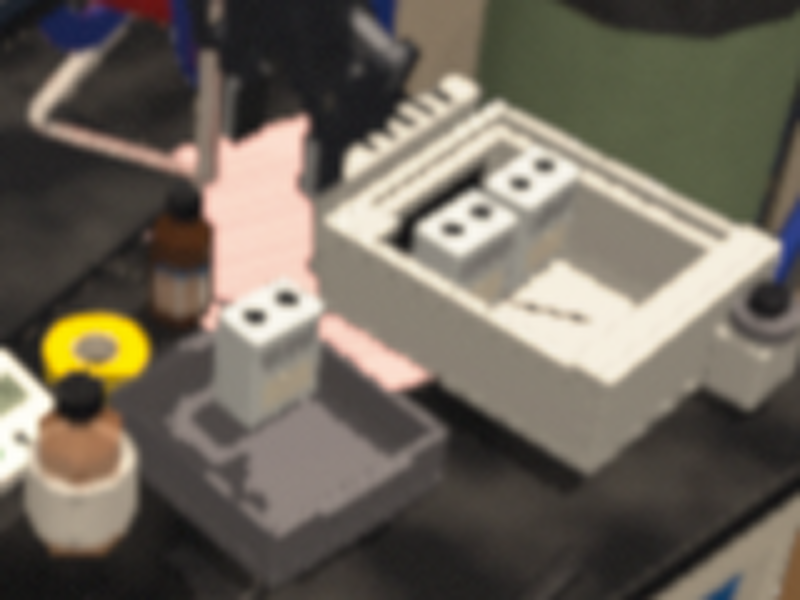

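step_arm([
  {"hand": 0.54, "x": -0.15, "y": -0.02, "z": 0, "yaw": 0},
  {"hand": 0.54, "x": -0.33, "y": -0.04, "z": 0, "yaw": -0.03},
  {"hand": 0.54, "x": -0.5, "y": -0.06, "z": 0, "yaw": -0.06},
  {"hand": 0.54, "x": -0.6, "y": -0.074, "z": 0.03, "yaw": -0.077},
  {"hand": 0.54, "x": -0.654, "y": -0.074, "z": 0.03, "yaw": -0.077},
  {"hand": 0.54, "x": -0.654, "y": -0.074, "z": 0.03, "yaw": -0.077},
  {"hand": 0.54, "x": -0.654, "y": -0.074, "z": 0.03, "yaw": -0.077},
  {"hand": 0.54, "x": -0.654, "y": -0.074, "z": 0.03, "yaw": -0.077},
  {"hand": 0.54, "x": -0.654, "y": -0.074, "z": 0.03, "yaw": -0.077},
])

```text
time_s: 5.63
tool_pos: [0.5328, -0.221, 0.1495]
tcp_rot: [0.677, 0.736, 0.007, 0.01]
ft_force: [0.6, 0.4, 0.5]
gripper_width: 0.0459
```

```bash
python3 -c "
from h import *
go(.5315,-.223,.040,94.5)
"
```

```text
t 5.63 pos [ 0.5328 -0.221   0.1495] yaw_x 94.73 zax [ 0.024 -0.004 -1.   ] F [0.6 0.4 0.5] w 0.0459
xyz [-0.006 -0.02   0.547]  yaw 0.004 rows>= 3.0
```

step_arm([
  {"hand": 0.54, "x": -0.006, "y": -0.02, "z": 0.15, "yaw": 0},
  {"hand": 0.54, "x": -0.006, "y": -0.02, "z": 0.3, "yaw": 0},
  {"hand": 0.54, "x": -0.006, "y": -0.02, "z": 0.45, "yaw": 0},
  {"hand": 0.54, "x": -0.006, "y": -0.02, "z": 0.547, "yaw": 0},
  {"hand": 0.54, "x": -0.006, "y": -0.02, "z": 0.547, "yaw": 0},
  {"hand": 0.54, "x": -0.006, "y": -0.02, "z": 0.547, "yaw": 0},
  {"hand": 0.3, "x": -0.006, "y": -0.02, "z": 0.547, "yaw": 0},
  {"hand": 0.2, "x": -0.006, "y": -0.02, "z": 0.547, "yaw": 0},
  {"hand": 0.2, "x": -0.006, "y": -0.02, "z": 0.547, "yaw": 0},
  {"hand": 0.2, "x": -0.006, "y": -0.02, "z": 0.547, "yaw": 0},
  {"hand": 0.2, "x": -0.006, "y": -0.02, "z": 0.547, "yaw": 0},
  {"hand": 0.2, "x": -0.006, "y": -0.02, "z": 0.4, "yaw": 0},
  {"hand": 0.2, "x": -0.006, "y": -0.02, "z": 0.2, "yaw": 0},
  {"hand": 0.2, "x": -0.006, "y": -0.02, "z": 0, "yaw": 0},
  {"hand": 0.2, "x": -0.006, "y": -0.02, "z": -0.1, "yaw": 0},
  {"hand": 0.2, "x": -0.006, "y": -0.02, "z": -0.1, "yaw": 0},
  {"hand": 0.2, "x": -0.006, "y": -0.02, "z": -0.1, "yaw": 0},
  {"hand": 0.2, "x": -0.006, "y": -0.02, "z": -0.1, "yaw": 0},
])

```text
time_s: 7.13
tool_pos: [0.5272, -0.2223, 0.1683]
tcp_rot: [0.677, 0.736, 0.006, 0.009]
ft_force: [0.0, 0.4, -0.2]
gripper_width: 0.0313
```

```bash
python3 -c "
from h import *
go(.544,-.038,.15,90)
"
```

```text
t 7.13 pos [ 0.5272 -0.2223  0.1683] yaw_x 94.71 zax [ 0.022 -0.003 -1.   ] F [ 0.   0.4 -0.2] w 0.0313
xyz [0.912 0.158 0.09 ]  yaw 0.078 rows>= 5.0
```

```bash
python3 -c "
from h import *
print(plane('scene',np.array([[255,316],[288,298]])/5+[300,120],.071)[:,:2])
print(plane('scene',np.array([[452,229],[481,211]])/5+[300,120],.068)[:,:2])
"
```

```text
[[ 0.54521887 -0.08058202]
 [ 0.5447336  -0.10302175]]
[[ 0.53250949 -0.21073317]
 [ 0.53323738 -0.23362921]]
```

step_arm([
  {"hand": 0.2, "x": 0.15, "y": 0, "z": 0, "yaw": -0.12},
  {"hand": 0.2, "x": 0.3, "y": 0, "z": 0, "yaw": -0.24},
  {"hand": 0.2, "x": 0.45, "y": 0, "z": 0, "yaw": -0.36},
  {"hand": 0.2, "x": 0.6, "y": 0, "z": 0, "yaw": -0.48},
  {"hand": 0.2, "x": 0.75, "y": -0.05, "z": 0, "yaw": -0.6},
  {"hand": 0.2, "x": 0.88, "y": -0.1, "z": 0, "yaw": -0.72},
  {"hand": 0.2, "x": 0.93, "y": -0.12, "z": 0, "yaw": -0.84},
  {"hand": 0.2, "x": 0.93, "y": -0.12, "z": 0, "yaw": -0.96},
  {"hand": 0.2, "x": 0.93, "y": -0.12, "z": 0, "yaw": -1.0},
  {"hand": 0.2, "x": 0.93, "y": -0.12, "z": 0, "yaw": -1.0},
  {"hand": 0.2, "x": 0.93, "y": -0.12, "z": 0, "yaw": -1.0},
])

```text
time_s: 8.05
tool_pos: [0.4865, -0.039, 0.1651]
tcp_rot: [0.22, 0.976, 0.001, 0.009]
ft_force: [0.7, 0.1, -1.3]
gripper_width: 0.0317
```

```bash
python3 -c "
from h import *
go(.487,-.034,.15,180)
"
```

```text
t 8.05 pos [ 0.4865 -0.039   0.1651] yaw_x 154.62 zax [ 0.018 -0.003 -1.   ] F [ 0.7  0.1 -1.3] w 0.0317
xyz [0.01  0.023 0.075]  yaw -0.423 rows>= 1.0
```

step_arm([
  {"hand": 0.2, "x": 0.01, "y": 0.023, "z": 0, "yaw": -0.12},
  {"hand": 0.2, "x": 0.01, "y": 0.023, "z": 0, "yaw": -0.24},
  {"hand": 0.2, "x": 0.01, "y": 0.023, "z": 0, "yaw": -0.36},
  {"hand": 0.2, "x": 0.01, "y": 0.023, "z": 0, "yaw": -0.423},
  {"hand": 0.2, "x": 0.01, "y": 0.023, "z": 0, "yaw": -0.423},
  {"hand": 0.2, "x": 0.01, "y": 0.023, "z": 0.15, "yaw": -0.423},
  {"hand": 0.2, "x": 0.01, "y": 0.023, "z": 0.3, "yaw": -0.423},
  {"hand": 0.2, "x": 0.01, "y": 0.023, "z": 0.45, "yaw": -0.423},
  {"hand": 0.2, "x": 0.01, "y": 0.023, "z": 0.55, "yaw": -0.423},
  {"hand": 0.2, "x": 0.01, "y": 0.023, "z": 0.58, "yaw": -0.423},
  {"hand": 0.2, "x": 0.01, "y": 0.023, "z": 0.58, "yaw": -0.423},
  {"hand": 0.2, "x": 0.01, "y": 0.023, "z": 0.58, "yaw": -0.423},
])

```text
time_s: 9.05
tool_pos: [0.4892, -0.0342, 0.0494]
tcp_rot: [0.001, 1.0, -0.001, 0.009]
ft_force: [0.5, 0.4, -0.5]
gripper_width: 0.0312
```

```bash
python3 -c "
from h import *
go(.487,-.034,.048,180)
shot('scene','c4',300,460,120,240,5)
"
```

```text
t 9.05 pos [ 0.4892 -0.0342  0.0494] yaw_x 179.92 zax [ 0.018 -0.002 -1.   ] F [ 0.5  0.4 -0.5] w 0.0312
xyz [0.011 0.001 0.007]  yaw -0.001 rows>= 1.0
```

View pics/c4.png

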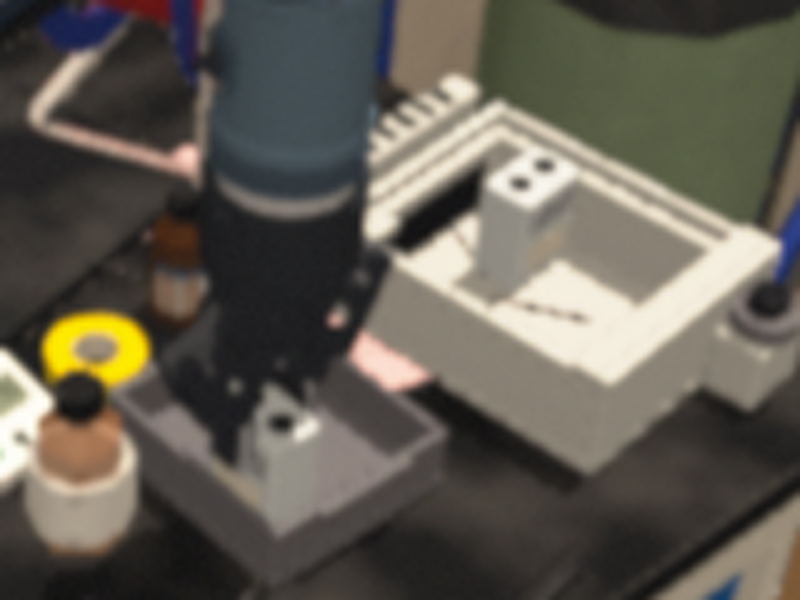

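step_arm([
  {"hand": 0.2, "x": 0, "y": 0, "z": 0.01, "yaw": 0},
  {"hand": 0.2, "x": 0, "y": 0, "z": 0.01, "yaw": 0},
  {"hand": 0.5, "x": 0, "y": 0, "z": 0.01, "yaw": 0},
  {"hand": 0.5, "x": 0, "y": 0, "z": 0.01, "yaw": 0},
  {"hand": 0.5, "x": 0, "y": 0, "z": 0.01, "yaw": 0},
  {"hand": 0.5, "x": 0, "y": 0, "z": -0.15, "yaw": 0},
  {"hand": 0.5, "x": 0, "y": 0, "z": -0.35, "yaw": 0},
  {"hand": 0.54, "x": 0, "y": 0, "z": -0.5, "yaw": 0},
  {"hand": 0.54, "x": 0, "y": 0, "z": -0.5, "yaw": 0},
  {"hand": 0.54, "x": 0, "y": 0, "z": -0.5, "yaw": 0},
  {"hand": 0.54, "x": 0, "y": 0, "z": -0.5, "yaw": 0},
])

```text
time_s: 10.02
tool_pos: [0.4874, -0.0342, 0.1499]
tcp_rot: [0.001, 1.0, -0.002, 0.01]
ft_force: [0.5, -0.8, -1.0]
gripper_width: 0.0461
```

```bash
python3 -c "
from h import *
go(.5375,-.2805,.15,96)
"
```

```text
t 10.02 pos [ 0.4874 -0.0342  0.1499] yaw_x 179.93 zax [ 0.02  -0.003 -1.   ] F [ 0.5 -0.8 -1. ] w 0.0461
xyz [-0.252 -1.231  0.008]  yaw 1.399 rows>= 7.0
```

step_arm([
  {"hand": 0.54, "x": -0.05, "y": -0.12, "z": 0, "yaw": 0.1},
  {"hand": 0.54, "x": -0.1, "y": -0.28, "z": 0, "yaw": 0.22},
  {"hand": 0.54, "x": -0.15, "y": -0.45, "z": 0, "yaw": 0.34},
  {"hand": 0.54, "x": -0.2, "y": -0.62, "z": 0, "yaw": 0.46},
  {"hand": 0.54, "x": -0.25, "y": -0.79, "z": 0, "yaw": 0.58},
  {"hand": 0.54, "x": -0.25, "y": -0.95, "z": 0, "yaw": 0.7},
  {"hand": 0.54, "x": -0.25, "y": -1.0, "z": 0, "yaw": 0.82},
  {"hand": 0.54, "x": -0.25, "y": -1.0, "z": 0, "yaw": 0.94},
  {"hand": 0.54, "x": -0.25, "y": -1.0, "z": 0, "yaw": 1.0},
  {"hand": 0.54, "x": -0.25, "y": -1.0, "z": 0, "yaw": 1.0},
  {"hand": 0.54, "x": -0.25, "y": -1.0, "z": 0, "yaw": 1.0},
])

```text
time_s: 10.93
tool_pos: [0.5358, -0.2336, 0.1494]
tcp_rot: [0.5, 0.866, 0.003, 0.007]
ft_force: [-0.3, 0.0, 1.1]
gripper_width: 0.046
```

```bash
python3 -c "
from h import *
go(.5375,-.2805,.15,96)
"
```

```text
t 10.93 pos [ 0.5358 -0.2336  0.1494] yaw_x 120.05 zax [ 0.016 -0.002 -1.   ] F [-0.3  0.   1.1] w 0.046
xyz [-0.207 -0.11  -0.002]  yaw 0.401 rows>= 2.0
```

step_arm([
  {"hand": 0.54, "x": -0.1, "y": -0.05, "z": 0, "yaw": 0.12},
  {"hand": 0.54, "x": -0.2, "y": -0.11, "z": 0, "yaw": 0.24},
  {"hand": 0.54, "x": -0.207, "y": -0.11, "z": 0, "yaw": 0.36},
  {"hand": 0.54, "x": -0.207, "y": -0.11, "z": 0, "yaw": 0.4},
  {"hand": 0.54, "x": -0.207, "y": -0.11, "z": 0, "yaw": 0.4},
  {"hand": 0.54, "x": -0.207, "y": -0.11, "z": 0, "yaw": 0.4},
  {"hand": 0.54, "x": -0.207, "y": -0.11, "z": 0, "yaw": 0.4},
])

```text
time_s: 11.52
tool_pos: [0.5374, -0.2795, 0.149]
tcp_rot: [0.668, 0.745, 0.005, 0.006]
ft_force: [-0.5, 0.2, -0.3]
gripper_width: 0.0462
```

```bash
python3 -c "
from h import *
go(.537,-.280,.040,96)
"
```

```text
t 11.52 pos [ 0.5374 -0.2795  0.149 ] yaw_x 96.24 zax [ 0.015 -0.001 -1.   ] F [-0.5  0.2 -0.3] w 0.0462
xyz [-0.001 -0.01   0.545]  yaw 0.004 rows>= 3.0
```

step_arm([
  {"hand": 0.54, "x": 0, "y": -0.01, "z": 0.15, "yaw": 0},
  {"hand": 0.54, "x": 0, "y": -0.01, "z": 0.3, "yaw": 0},
  {"hand": 0.54, "x": 0, "y": -0.01, "z": 0.45, "yaw": 0},
  {"hand": 0.54, "x": 0, "y": -0.01, "z": 0.545, "yaw": 0},
  {"hand": 0.54, "x": 0, "y": -0.01, "z": 0.545, "yaw": 0},
  {"hand": 0.54, "x": 0, "y": -0.01, "z": 0.545, "yaw": 0},
  {"hand": 0.3, "x": 0, "y": -0.01, "z": 0.545, "yaw": 0},
  {"hand": 0.2, "x": 0, "y": -0.01, "z": 0.545, "yaw": 0},
  {"hand": 0.2, "x": 0, "y": -0.01, "z": 0.545, "yaw": 0},
  {"hand": 0.2, "x": 0, "y": -0.01, "z": 0.545, "yaw": 0},
  {"hand": 0.2, "x": 0, "y": -0.01, "z": 0.545, "yaw": 0},
  {"hand": 0.2, "x": 0, "y": -0.01, "z": 0.4, "yaw": 0},
  {"hand": 0.2, "x": 0, "y": -0.01, "z": 0.2, "yaw": 0},
  {"hand": 0.2, "x": 0, "y": -0.01, "z": 0, "yaw": 0},
  {"hand": 0.2, "x": 0, "y": -0.01, "z": -0.1, "yaw": 0},
  {"hand": 0.2, "x": 0, "y": -0.01, "z": -0.1, "yaw": 0},
  {"hand": 0.2, "x": 0, "y": -0.01, "z": -0.1, "yaw": 0},
  {"hand": 0.2, "x": 0, "y": -0.01, "z": -0.1, "yaw": 0},
])

```text
time_s: 13.02
tool_pos: [0.5339, -0.2794, 0.1679]
tcp_rot: [0.668, 0.744, 0.004, 0.005]
ft_force: [-0.8, -0.6, -1.9]
gripper_width: 0.0313
```

```bash
python3 -c "
from h import *
shot('scene','c5',300,460,120,240,5)
go(.476,-.092,.165,90)
"
```

```text
t 13.07 pos [ 0.5334 -0.2791  0.1669] yaw_x 96.24 zax [ 0.011  0.001 -1.   ] F [-0.4 -0.5 -0.9] w 0.0311
xyz [ 0.961 -0.184  0.007]  yaw 0.104 rows>= 5.0
```

View pics/c5.png

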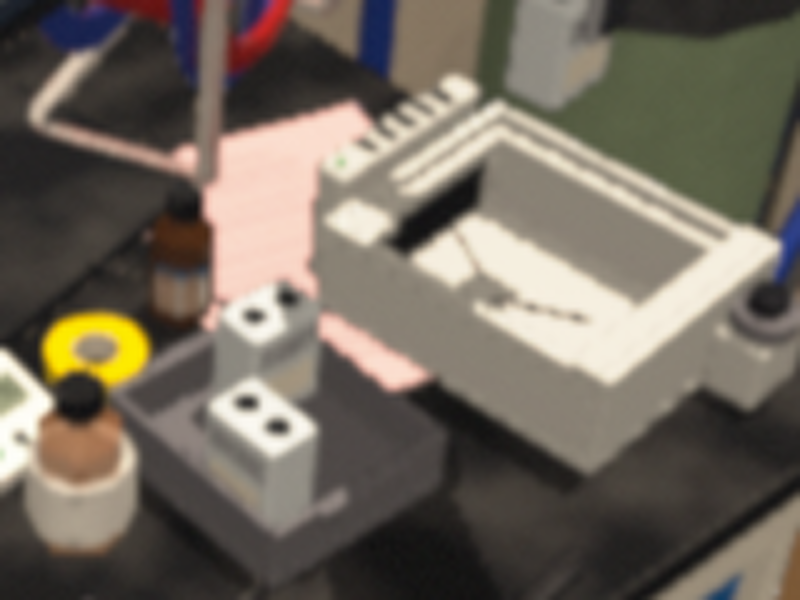

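step_arm([
  {"hand": 0.2, "x": 0.13, "y": -0.02, "z": 0, "yaw": 0},
  {"hand": 0.2, "x": 0.3, "y": -0.06, "z": 0, "yaw": 0.03},
  {"hand": 0.2, "x": 0.48, "y": -0.09, "z": 0, "yaw": 0.06},
  {"hand": 0.2, "x": 0.66, "y": -0.13, "z": 0, "yaw": 0.1},
  {"hand": 0.2, "x": 0.84, "y": -0.16, "z": 0, "yaw": 0.104},
  {"hand": 0.2, "x": 0.96, "y": -0.184, "z": 0, "yaw": 0.104},
  {"hand": 0.2, "x": 0.96, "y": -0.184, "z": 0, "yaw": 0.104},
  {"hand": 0.2, "x": 0.96, "y": -0.184, "z": 0, "yaw": 0.104},
  {"hand": 0.2, "x": 0.96, "y": -0.184, "z": 0, "yaw": 0.104},
  {"hand": 0.2, "x": 0.96, "y": -0.184, "z": 0.15, "yaw": 0.104},
  {"hand": 0.2, "x": 0.96, "y": -0.184, "z": 0.3, "yaw": 0.104},
  {"hand": 0.2, "x": 0.96, "y": -0.184, "z": 0.45, "yaw": 0.104},
  {"hand": 0.2, "x": 0.96, "y": -0.184, "z": 0.55, "yaw": 0.104},
  {"hand": 0.2, "x": 0.96, "y": -0.184, "z": 0.58, "yaw": 0.104},
  {"hand": 0.2, "x": 0.96, "y": -0.184, "z": 0.58, "yaw": 0.104},
  {"hand": 0.2, "x": 0.96, "y": -0.184, "z": 0.58, "yaw": 0.104},
])

```text
time_s: 14.4
tool_pos: [0.4778, -0.0932, 0.0505]
tcp_rot: [0.708, 0.706, 0.004, 0.004]
ft_force: [0.2, -0.5, -0.3]
gripper_width: 0.0317
```

```bash
python3 -c "
from h import *
go(.476,-.092,.048,90)
"
```

```text
t 14.4 pos [ 0.4778 -0.0932  0.0505] yaw_x 89.9 zax [ 0.012  0.001 -1.   ] F [ 0.2 -0.5 -0.3] w 0.0317
xyz [ 0.006 -0.009  0.012]  yaw -0.002 rows>= 1.0
```

step_arm([
  {"hand": 0.2, "x": 0, "y": 0, "z": 0.012, "yaw": 0},
  {"hand": 0.2, "x": 0, "y": 0, "z": 0.012, "yaw": 0},
  {"hand": 0.5, "x": 0, "y": 0, "z": 0.012, "yaw": 0},
  {"hand": 0.5, "x": 0, "y": 0, "z": 0.012, "yaw": 0},
  {"hand": 0.5, "x": 0, "y": 0, "z": 0.012, "yaw": 0},
  {"hand": 0.5, "x": 0, "y": 0, "z": -0.15, "yaw": 0},
  {"hand": 0.5, "x": 0, "y": 0, "z": -0.35, "yaw": 0},
  {"hand": 0.54, "x": 0, "y": 0, "z": -0.55, "yaw": 0},
  {"hand": 0.54, "x": 0, "y": 0, "z": -0.7, "yaw": 0},
  {"hand": 0.8, "x": 0, "y": 0, "z": -0.7, "yaw": 0},
  {"hand": 1, "x": 0, "y": 0, "z": -0.7, "yaw": 0},
  {"hand": 1, "x": 0, "y": 0, "z": -0.7, "yaw": 0},
])

```text
time_s: 15.4
tool_pos: [0.4757, -0.0933, 0.1902]
tcp_rot: [0.708, 0.706, 0.004, 0.004]
ft_force: [-0.5, -0.2, -0.8]
gripper_width: 0.0799
```

```bash
python3 -c "
from h import *
shot('scene','d1')
shot('top','d1t',215,345,160,275,5)
go(.407,.1345,.18,180)
"
```

```text
t 15.5 pos [ 0.4747 -0.0931  0.1888] yaw_x 89.9 zax [ 0.008  0.001 -1.   ] F [ 0.5  0.2 -0.4] w 0.0854
xyz [ 1.137 -0.341  0.043]  yaw -1.502 rows>= 6.0
```

View pics/d1.png

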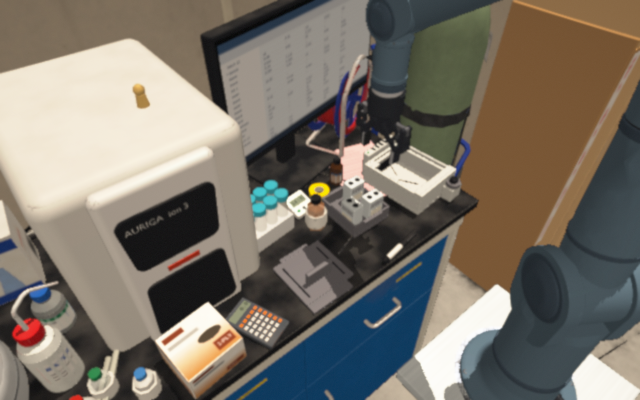

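View pics/d1t.png

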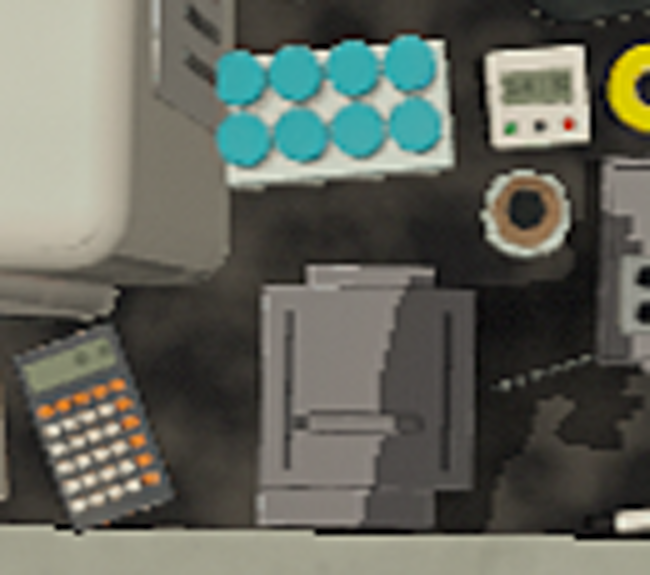

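step_arm([
  {"hand": 1, "x": 0.15, "y": -0.04, "z": 0, "yaw": -0.12},
  {"hand": 1, "x": 0.33, "y": -0.09, "z": 0, "yaw": -0.24},
  {"hand": 1, "x": 0.51, "y": -0.14, "z": 0, "yaw": -0.36},
  {"hand": 1, "x": 0.69, "y": -0.2, "z": 0, "yaw": -0.48},
  {"hand": 1, "x": 0.86, "y": -0.25, "z": 0, "yaw": -0.6},
  {"hand": 1, "x": 0.97, "y": -0.3, "z": 0, "yaw": -0.72},
  {"hand": 1, "x": 1.0, "y": -0.34, "z": 0, "yaw": -0.84},
  {"hand": 1, "x": 1.0, "y": -0.34, "z": 0, "yaw": -0.96},
  {"hand": 1, "x": 1.0, "y": -0.34, "z": 0, "yaw": -1.0},
  {"hand": 1, "x": 1.0, "y": -0.34, "z": 0, "yaw": -1.0},
  {"hand": 1, "x": 1.0, "y": -0.34, "z": 0, "yaw": -1.0},
  {"hand": 1, "x": 1.0, "y": -0.34, "z": 0, "yaw": -1.0},
])

```text
time_s: 16.5
tool_pos: [0.4064, 0.1067, 0.1877]
tcp_rot: [0.26, 0.965, 0.002, 0.003]
ft_force: [-0.8, 1.0, 0.2]
gripper_width: 0.0856
```

```bash
python3 -c "
from h import *
shot('scene','d2',260,380,210,320,5)
go(.4075,.1355,.10,180)
s=crop([(0,0)],0,0,5)
"
```

```text
t 16.55 pos [0.4067 0.1068 0.1879] yaw_x 149.82 zax [ 0.007  0.002 -1.   ] F [0.2 0.3 0.6] w 0.0855
xyz [0.071 0.124 0.44 ]  yaw -0.503 rows>= 3.0
```

View pics/d2.png

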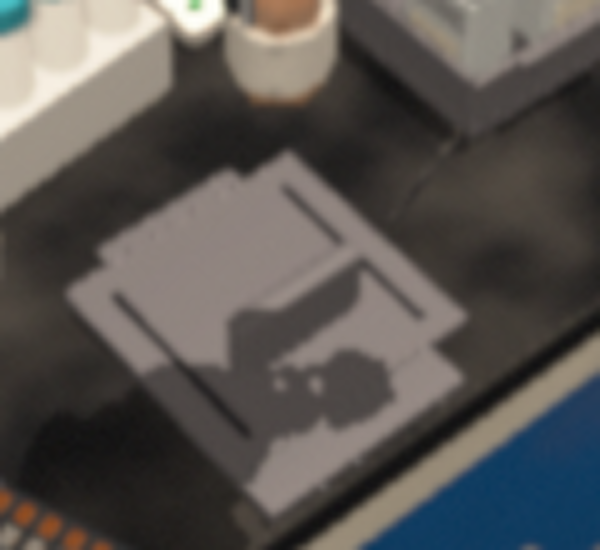

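```bash
python3 -c "
from h import *
A=lambda p:crop(p,260,210,5)
print(plane('scene',A([(232,314),(362,256)]),.044)[:,:2])
print(plane('scene',A([(66,293),(288,150),(467,318),(270,520)]),.008)[:,:2])
"
```

```text
[[0.41348315 0.17004401]
 [0.40190242 0.10558431]]
[[0.49286695 0.2052296 ]
 [0.49539414 0.07164806]
 [0.36616989 0.07270489]
 [0.34145512 0.20745445]]
```

step_arm([
  {"hand": 1, "x": 0.03, "y": 0.06, "z": 0, "yaw": -0.12},
  {"hand": 1, "x": 0.071, "y": 0.124, "z": 0.1, "yaw": -0.24},
  {"hand": 1, "x": 0.071, "y": 0.124, "z": 0.25, "yaw": -0.36},
  {"hand": 1, "x": 0.071, "y": 0.124, "z": 0.4, "yaw": -0.48},
  {"hand": 1, "x": 0.071, "y": 0.124, "z": 0.5, "yaw": -0.503},
  {"hand": 1, "x": 0.071, "y": 0.124, "z": 0.5, "yaw": -0.503},
  {"hand": 1, "x": 0.071, "y": 0.124, "z": 0.5, "yaw": -0.503},
  {"hand": 1, "x": 0.071, "y": 0.124, "z": 0.5, "yaw": -0.503},
  {"hand": 1, "x": 0.071, "y": 0.124, "z": 0.5, "yaw": -0.503},
])

```text
time_s: 17.3
tool_pos: [0.4091, 0.1359, 0.0895]
tcp_rot: [0.001, 1.0, 0.001, 0.005]
ft_force: [0.6, 0.1, 1.4]
gripper_width: 0.0857
```

```bash
python3 -c "
from h import *
shot('scene','d3',240,400,180,320,5)
go(.4075,.1355,.015,180)
"
```

```text
t 17.35 pos [0.4092 0.1359 0.0896] yaw_x 179.94 zax [ 0.01   0.002 -1.   ] F [-0.1 -0.4  0.1] w 0.0853
xyz [ 0.012 -0.003  0.373]  yaw -0.001 rows>= 2.0
```

View pics/d3.png

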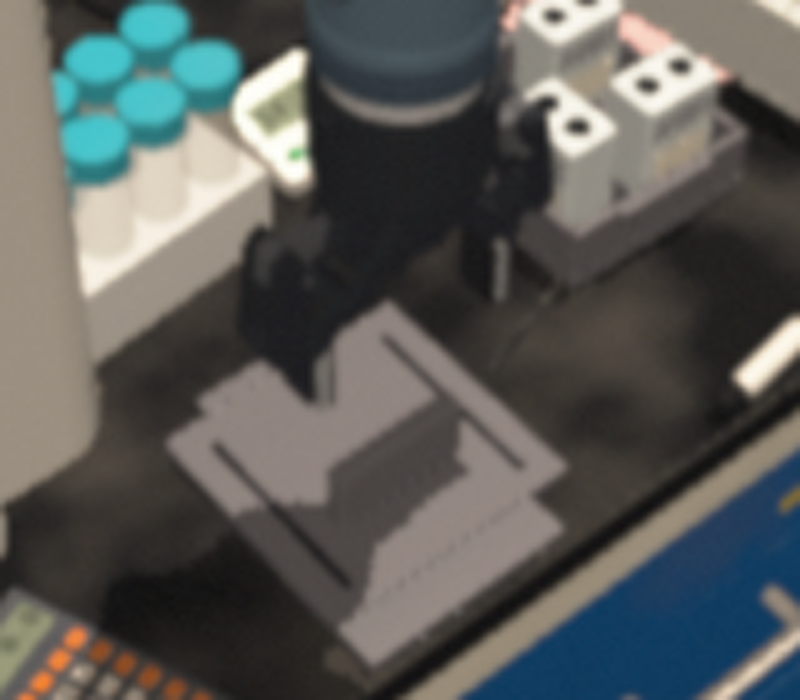

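step_arm([
  {"hand": 1, "x": 0.011, "y": 0.005, "z": 0.1, "yaw": 0},
  {"hand": 1, "x": 0.011, "y": 0.005, "z": 0.2, "yaw": 0},
  {"hand": 1, "x": 0.011, "y": 0.005, "z": 0.3, "yaw": 0},
  {"hand": 1, "x": 0.011, "y": 0.005, "z": 0.37, "yaw": 0},
  {"hand": 1, "x": 0.011, "y": 0.005, "z": 0.385, "yaw": 0},
  {"hand": 1, "x": 0.011, "y": 0.005, "z": 0.385, "yaw": 0},
  {"hand": 1, "x": 0.011, "y": 0.005, "z": 0.385, "yaw": 0},
  {"hand": 1, "x": 0.011, "y": 0.005, "z": 0.385, "yaw": 0},
], grip_force=40)

```text
time_s: 18.02
tool_pos: [0.4092, 0.1374, 0.0139]
tcp_rot: [0.001, 1.0, 0.001, 0.007]
ft_force: [0.5, 0.0, 0.6]
gripper_width: 0.0855
```

```bash
python3 -c "
from h import *
shot('scene','d4',240,400,180,320,5)
go(.4075,.137,.012,180)
"
```

```text
t 18.07 pos [0.4091 0.1374 0.0138] yaw_x 179.92 zax [ 0.013  0.002 -1.   ] F [0.3 0.1 0.5] w 0.0855
xyz [ 0.008 -0.002  0.009]  yaw -0.001 rows>= 1.0
```

View pics/d4.png

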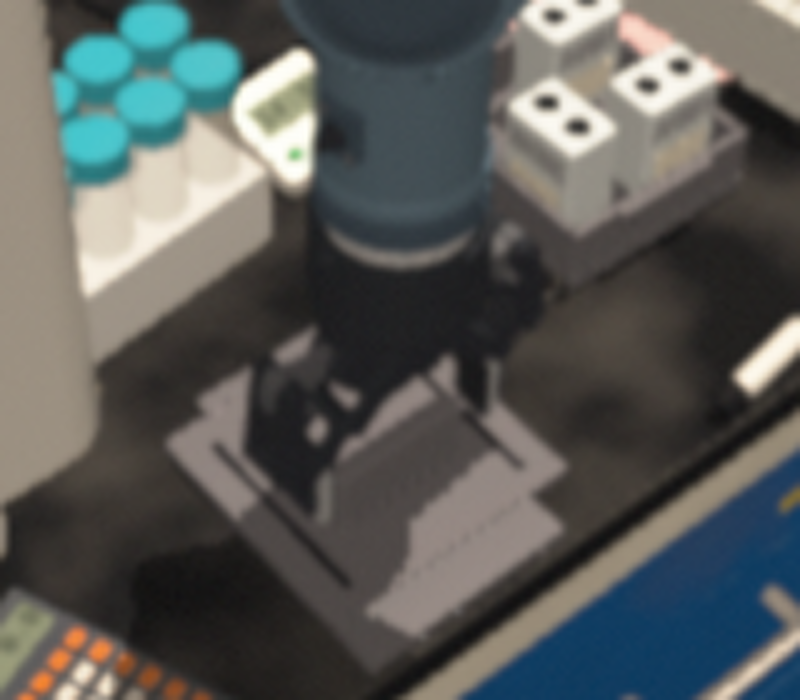

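step_arm([
  {"hand": 0.75, "x": 0.005, "y": 0, "z": 0, "yaw": 0},
  {"hand": 0.7, "x": 0.005, "y": 0, "z": 0, "yaw": 0},
  {"hand": 0.7, "x": 0.005, "y": 0, "z": 0, "yaw": 0},
  {"hand": 0.7, "x": 0.005, "y": 0, "z": 0, "yaw": 0},
  {"hand": 0.7, "x": 0.005, "y": 0, "z": 0, "yaw": 0},
], grip_force=40)

```text
time_s: 18.48
tool_pos: [0.4092, 0.138, 0.0152]
tcp_rot: [0.001, 1.0, 0.001, 0.008]
ft_force: [-2.4, -0.8, 7.9]
gripper_width: 0.0691
```

step_arm([
  {"hand": 0.7, "x": 0, "y": 0, "z": -0.08, "yaw": 0},
  {"hand": 0.7, "x": 0, "y": 0, "z": -0.16, "yaw": 0},
  {"hand": 0.7, "x": 0, "y": 0, "z": -0.25, "yaw": 0},
  {"hand": 0.7, "x": 0, "y": 0, "z": -0.25, "yaw": 0},
  {"hand": 0.7, "x": 0, "y": 0, "z": -0.25, "yaw": 0},
  {"hand": 0.7, "x": 0, "y": 0, "z": -0.25, "yaw": 0},
])

```text
time_s: 18.98
tool_pos: [0.4076, 0.1372, 0.0645]
tcp_rot: [0.001, 1.0, 0.001, 0.007]
ft_force: [0.4, 0.1, -3.7]
gripper_width: 0.0692
```

```bash
python3 -c "
from h import *
shot('scene','d5',240,400,180,320,5)
shot('top','d5t',215,345,160,275,5)
state()
"
```

```text
t 19.08 pos [0.4071 0.1373 0.064 ] yaw_x 179.91 zax [ 0.013  0.002 -1.   ] F [ 0.3 -0.4 -3.4] w 0.0687
```

View pics/d5.png

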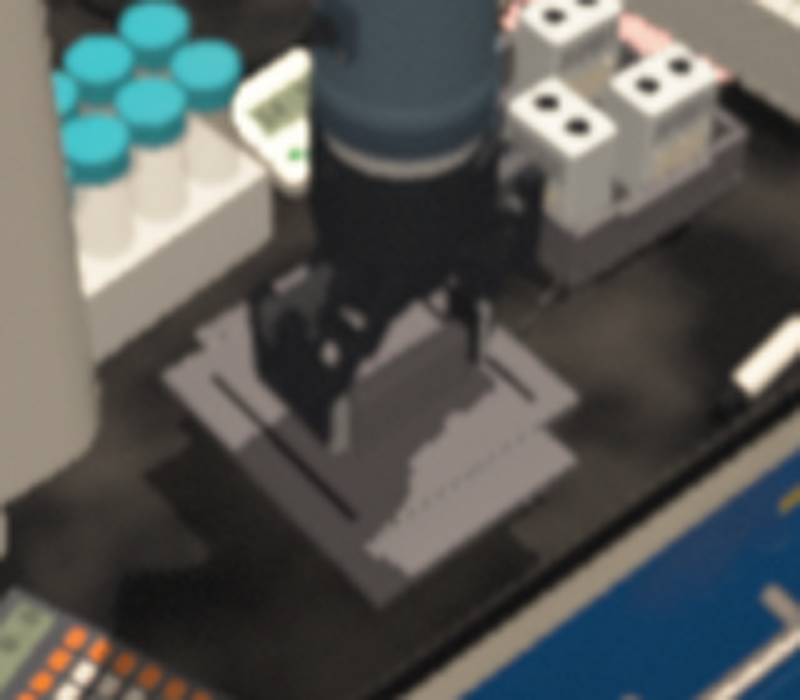

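View pics/d5t.png

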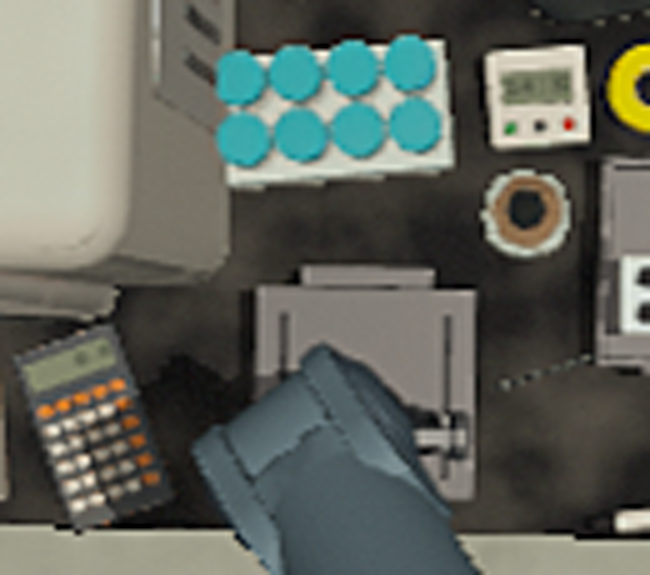

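```bash
cat >> h.py <<'E'
def tri(ps,pt):
    o1,d1=ray('scene',ps);o2,d2=ray('top',pt);out=[]
    for a,b in zip(d1,d2):
        a=a/np.linalg.norm(a);b=b/np.linalg.norm(b)
        t=np.linalg.lstsq(np.c_[a,-b],o2-o1,rcond=None)[0]; p,q=o1+a*t[0],o2+b*t[1]
        out.append(list((p+q)/2)+[np.linalg.norm(p-q)])
    return np.array(out).round(4)
E
python3 -c "
from h import *
print(tri(crop([(162,378),(577,398)],240,180,5),crop([(254,287),(474,499)],215,160,5)))"
```

```text
[[0.4899 0.2043 0.0567 0.0016]
 [0.3646 0.0678 0.0556 0.0056]]
```

step_arm([
  {"hand": 0.7, "x": 0, "y": 0, "z": -0.1, "yaw": 0},
  {"hand": 0.7, "x": 0, "y": -0.05, "z": -0.2, "yaw": 0.05},
  {"hand": 0.7, "x": 0, "y": -0.13, "z": -0.32, "yaw": 0.12},
  {"hand": 0.7, "x": 0, "y": -0.23, "z": -0.43, "yaw": 0.2},
  {"hand": 0.7, "x": 0.02, "y": -0.33, "z": -0.43, "yaw": 0.3},
  {"hand": 0.7, "x": 0.04, "y": -0.43, "z": -0.43, "yaw": 0.4},
  {"hand": 0.7, "x": 0.06, "y": -0.53, "z": -0.43, "yaw": 0.5},
  {"hand": 0.7, "x": 0.08, "y": -0.63, "z": -0.43, "yaw": 0.6},
  {"hand": 0.7, "x": 0.08, "y": -0.7, "z": -0.43, "yaw": 0.7},
  {"hand": 0.7, "x": 0.08, "y": -0.75, "z": -0.43, "yaw": 0.8},
  {"hand": 0.7, "x": 0.08, "y": -0.75, "z": -0.43, "yaw": 0.88},
  {"hand": 0.7, "x": 0.08, "y": -0.75, "z": -0.43, "yaw": 0.95},
  {"hand": 0.7, "x": 0.08, "y": -0.75, "z": -0.43, "yaw": 0.95},
  {"hand": 0.7, "x": 0.08, "y": -0.75, "z": -0.43, "yaw": 0.95},
])

```text
time_s: 20.25
tool_pos: [0.3889, -0.0127, 0.1486]
tcp_rot: [0.477, 0.879, 0.004, 0.004]
ft_force: [0.1, -0.5, -3.6]
gripper_width: 0.0684
```

```bash
python3 -c "
from h import *
go(.3606,-.267,.15,65)
"
```

```text
t 20.25 pos [ 0.3889 -0.0127  0.1486] yaw_x 123.04 zax [ 0.011  0.002 -1.   ] F [ 0.1 -0.5 -3.6] w 0.0684
xyz [-0.989 -0.812 -0.012]  yaw 0.967 rows>= 7.0
```

step_arm([
  {"hand": 0.7, "x": -0.06, "y": -0.05, "z": 0, "yaw": 0.06},
  {"hand": 0.7, "x": -0.15, "y": -0.12, "z": 0, "yaw": 0.15},
  {"hand": 0.7, "x": -0.27, "y": -0.22, "z": 0, "yaw": 0.25},
  {"hand": 0.7, "x": -0.39, "y": -0.32, "z": 0, "yaw": 0.35},
  {"hand": 0.7, "x": -0.51, "y": -0.42, "z": 0, "yaw": 0.45},
  {"hand": 0.7, "x": -0.63, "y": -0.52, "z": 0, "yaw": 0.55},
  {"hand": 0.7, "x": -0.75, "y": -0.62, "z": 0, "yaw": 0.65},
  {"hand": 0.7, "x": -0.87, "y": -0.71, "z": 0, "yaw": 0.75},
  {"hand": 0.7, "x": -0.95, "y": -0.78, "z": 0, "yaw": 0.85},
  {"hand": 0.7, "x": -0.99, "y": -0.812, "z": 0, "yaw": 0.93},
  {"hand": 0.7, "x": -0.99, "y": -0.812, "z": 0, "yaw": 1.0},
  {"hand": 0.7, "x": -0.99, "y": -0.812, "z": 0, "yaw": 1.0},
  {"hand": 0.7, "x": -0.99, "y": -0.812, "z": 0, "yaw": 1.0},
])

```text
time_s: 21.33
tool_pos: [0.3601, -0.2672, 0.1471]
tcp_rot: [0.852, 0.523, 0.005, 0.001]
ft_force: [0.4, 0.4, -3.3]
gripper_width: 0.0687
```

```bash
python3 -c "
from h import *
go(.3606,-.267,.15,5)
"
```

```text
t 21.33 pos [ 0.3601 -0.2672  0.1471] yaw_x 63.13 zax [ 0.01   0.003 -1.   ] F [ 0.4  0.4 -3.3] w 0.0687
xyz [ 0.002  0.002 -0.015]  yaw 0.969 rows>= 1.0
```

step_arm([
  {"hand": 0.7, "x": 0, "y": 0, "z": 0, "yaw": 0.06},
  {"hand": 0.7, "x": 0, "y": 0, "z": 0, "yaw": 0.15},
  {"hand": 0.7, "x": 0, "y": 0, "z": 0, "yaw": 0.25},
  {"hand": 0.7, "x": 0, "y": 0, "z": 0, "yaw": 0.35},
  {"hand": 0.7, "x": 0, "y": 0, "z": 0, "yaw": 0.45},
  {"hand": 0.7, "x": 0, "y": 0, "z": 0, "yaw": 0.55},
  {"hand": 0.7, "x": 0, "y": 0, "z": 0, "yaw": 0.65},
  {"hand": 0.7, "x": 0, "y": 0, "z": 0, "yaw": 0.75},
  {"hand": 0.7, "x": 0, "y": 0, "z": 0, "yaw": 0.85},
  {"hand": 0.7, "x": 0, "y": 0, "z": 0, "yaw": 0.93},
  {"hand": 0.7, "x": 0, "y": 0, "z": 0, "yaw": 0.967},
  {"hand": 0.7, "x": 0, "y": 0, "z": 0, "yaw": 0.967},
  {"hand": 0.7, "x": 0, "y": 0, "z": 0, "yaw": 0.967},
])

```text
time_s: 22.42
tool_pos: [0.3601, -0.2667, 0.1469]
tcp_rot: [0.999, 0.046, 0.005, -0.001]
ft_force: [0.3, -0.2, -3.9]
gripper_width: 0.0692
```

```bash
python3 -c "
from h import *
state()
shot('scene','e1',340,500,130,270,5)
shot('top','e1t',340,460,165,280,5)
"
```

```text
t 22.42 pos [ 0.3601 -0.2667  0.1469] yaw_x 5.31 zax [ 0.009  0.003 -1.   ] F [ 0.3 -0.2 -3.9] w 0.0692
```

View pics/e1.png

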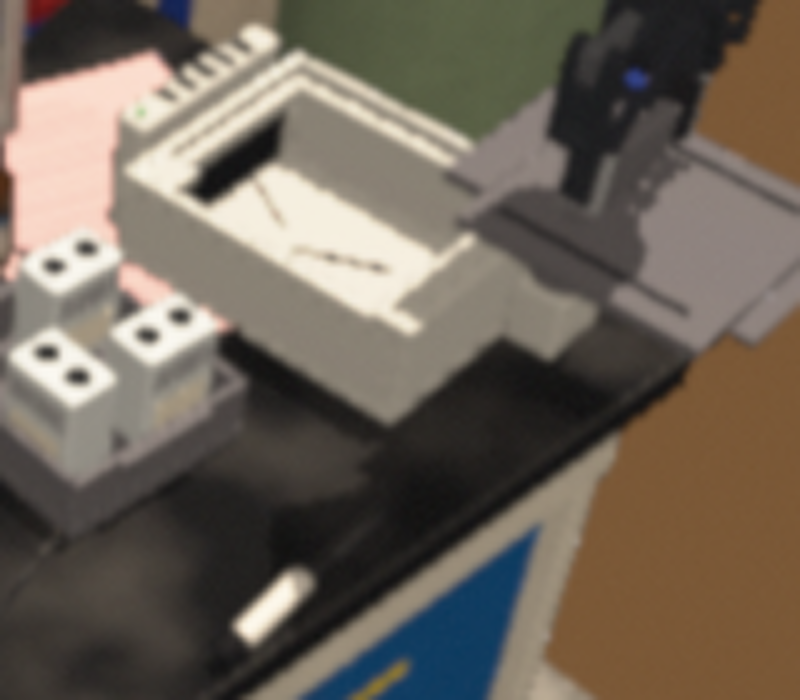

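View pics/e1t.png

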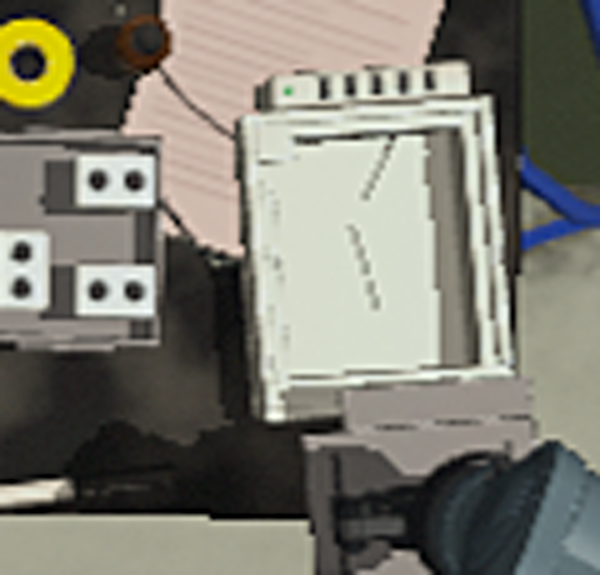

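step_arm([
  {"hand": 0.7, "x": 0, "y": 0, "z": 0.12, "yaw": 0},
  {"hand": 0.7, "x": 0, "y": 0, "z": 0.24, "yaw": 0},
  {"hand": 0.7, "x": 0, "y": 0, "z": 0.3, "yaw": 0},
  {"hand": 0.7, "x": 0, "y": 0, "z": 0.32, "yaw": 0},
  {"hand": 0.7, "x": 0, "y": 0, "z": 0.34, "yaw": 0},
  {"hand": 0.7, "x": 0, "y": 0, "z": 0.35, "yaw": 0},
  {"hand": 0.7, "x": 0, "y": 0, "z": 0.36, "yaw": 0},
  {"hand": 0.7, "x": 0, "y": 0, "z": 0.36, "yaw": 0},
])

```text
time_s: 23.18
tool_pos: [0.3606, -0.2672, 0.0767]
tcp_rot: [0.999, 0.046, 0.004, -0.001]
ft_force: [-4.8, 1.5, 6.7]
gripper_width: 0.0689
```

```bash
python3 -c "
from h import *
state()
shot('scene','e2',340,500,130,270,5)
"
```

```text
t 23.18 pos [ 0.3606 -0.2672  0.0767] yaw_x 5.25 zax [ 0.009  0.003 -1.   ] F [-4.8  1.5  6.7] w 0.0689
```

View pics/e2.png

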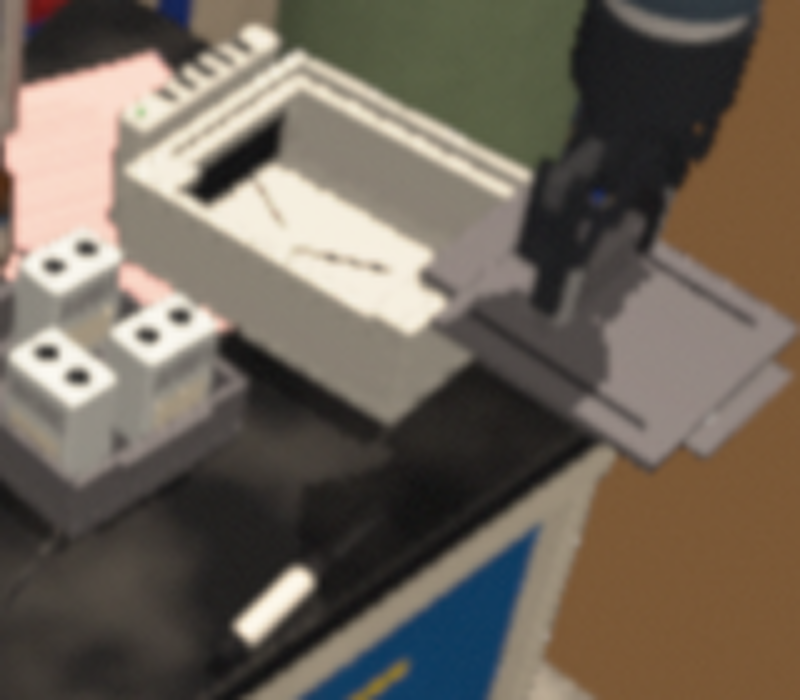

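step_arm([
  {"hand": 0.7, "x": 0, "y": 0, "z": 0.01, "yaw": 0},
  {"hand": 0.7, "x": 0, "y": 0, "z": 0.02, "yaw": 0},
  {"hand": 0.7, "x": 0, "y": 0, "z": 0.03, "yaw": 0},
  {"hand": 0.7, "x": 0, "y": 0, "z": 0.035, "yaw": 0},
  {"hand": 0.7, "x": 0, "y": 0, "z": 0.035, "yaw": 0},
  {"hand": 0.7, "x": 0, "y": 0, "z": -0.05, "yaw": 0},
  {"hand": 0.7, "x": 0, "y": 0, "z": -0.15, "yaw": 0},
  {"hand": 0.7, "x": 0, "y": 0, "z": -0.25, "yaw": 0},
  {"hand": 0.7, "x": 0, "y": 0, "z": -0.35, "yaw": 0},
  {"hand": 0.7, "x": 0, "y": 0, "z": -0.35, "yaw": 0},
  {"hand": 0.7, "x": 0, "y": 0, "z": -0.35, "yaw": 0},
  {"hand": 0.7, "x": 0, "y": 0, "z": -0.35, "yaw": 0},
])

```text
time_s: 24.23
tool_pos: [0.3597, -0.2673, 0.1463]
tcp_rot: [0.999, 0.046, 0.004, -0.001]
ft_force: [-0.5, 0.7, -4.2]
gripper_width: 0.069
```

```bash
python3 -c "
from h import *
state()
shot('scene','e3',340,500,130,270,5)
shot('top','e3t',340,460,165,280,5)
"
```

```text
t 24.23 pos [ 0.3597 -0.2673  0.1463] yaw_x 5.27 zax [ 0.009  0.003 -1.   ] F [-0.5  0.7 -4.2] w 0.069
```

View pics/e3.png

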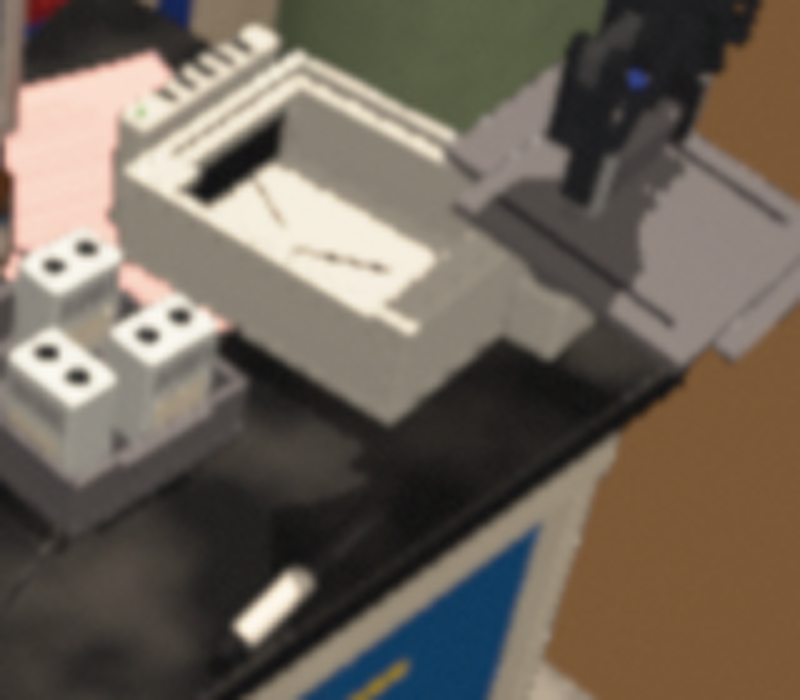

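View pics/e3t.png

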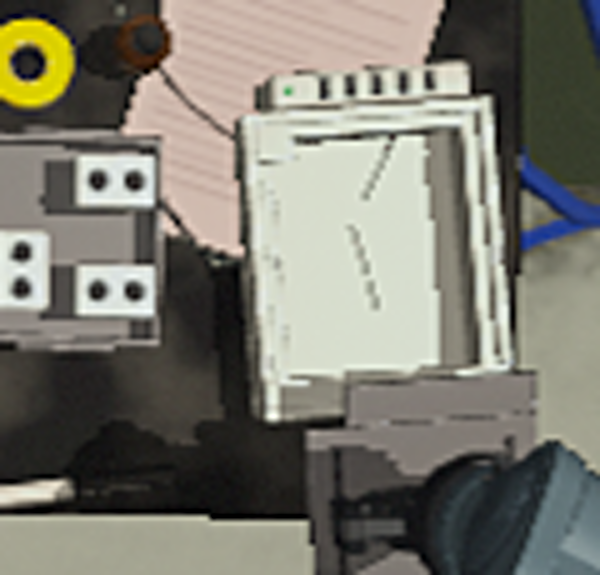

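```bash
python3 -c "
from h import *
shot('top','e4t',380,480,220,310,6)
"
```

```text
(no output)
```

View pics/e4t.png

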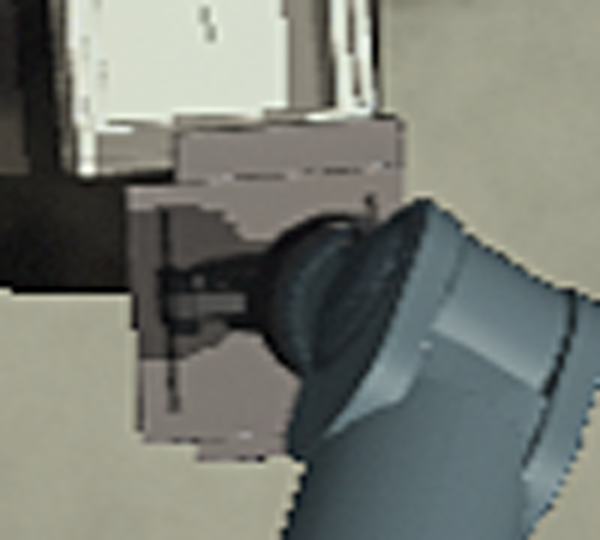

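```bash
python3 -c "
from h import *
r=tri(crop([(455,208),(685,362)],340,130,5),crop([(128,188),(145,441)],380,220,6));print(r)
d=r[0,:3]-r[1,:3];print(np.linalg.norm(d),np.degrees(np.arcsin(d[2]/np.linalg.norm(d))),np.degrees(np.arctan2(d[1],d[0])))
"
```

```text
[[ 0.3992 -0.1989  0.1421  0.0035]
 [ 0.2757 -0.212   0.1249  0.0014]]
0.12537822777500088 7.8849812772864585 6.054887003478396
```

step_arm([
  {"hand": 0.7, "x": 0, "y": 0, "z": 0.15, "yaw": 0},
  {"hand": 0.7, "x": 0, "y": 0, "z": 0.3, "yaw": 0},
  {"hand": 0.7, "x": 0, "y": 0, "z": 0.36, "yaw": 0},
  {"hand": 0.7, "x": 0, "y": 0, "z": 0.39, "yaw": 0},
  {"hand": 0.7, "x": 0, "y": 0, "z": 0.405, "yaw": 0},
  {"hand": 0.7, "x": 0, "y": 0, "z": 0.405, "yaw": 0},
  {"hand": 0.7, "x": 0, "y": 0, "z": 0.405, "yaw": 0},
  {"hand": 0.7, "x": 0, "y": 0, "z": 0.3, "yaw": 0},
  {"hand": 0.7, "x": 0, "y": 0, "z": 0.15, "yaw": 0},
  {"hand": 0.7, "x": 0, "y": 0, "z": 0, "yaw": 0},
  {"hand": 0.7, "x": 0, "y": 0, "z": 0, "yaw": 0},
  {"hand": 0.7, "x": 0, "y": 0, "z": 0, "yaw": 0},
  {"hand": 0.7, "x": 0, "y": 0, "z": 0, "yaw": 0},
])

```text
time_s: 25.47
tool_pos: [0.3579, -0.2661, 0.144]
tcp_rot: [0.999, 0.046, 0.002, -0.003]
ft_force: [-0.1, -0.5, -3.7]
gripper_width: 0.069
```

```bash
python3 -c "
from h import *
state()
shot('scene','e5',340,500,130,270,5)
shot('top','e5t',380,480,220,310,6)
"
```

```text
t 25.47 pos [ 0.3579 -0.2661  0.144 ] yaw_x 5.27 zax [ 0.004  0.006 -1.   ] F [-0.1 -0.5 -3.7] w 0.069
```

View pics/e5.png

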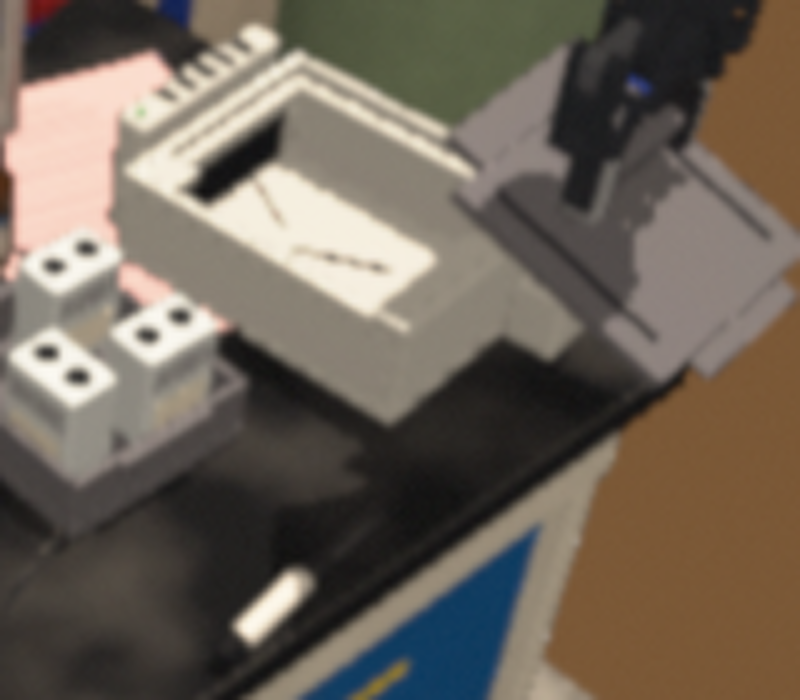

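View pics/e5t.png

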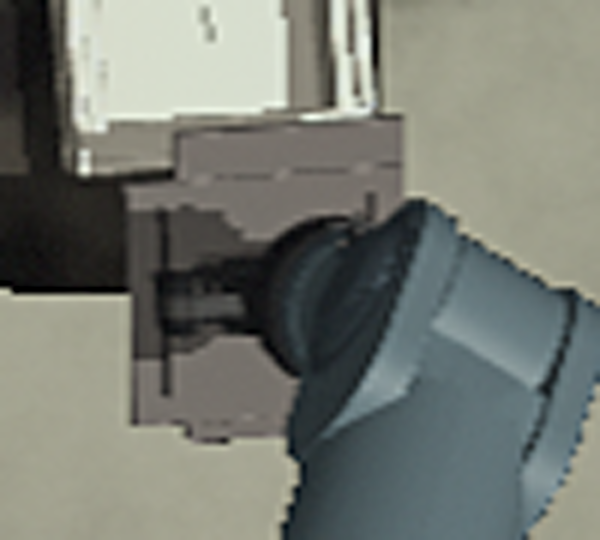

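```bash
python3 -c "
from h import *
r=tri(crop([(455,198),(658,381)],340,130,5),crop([(128,187),(136,423)],380,220,6));print(r)
d=r[0,:3]-r[1,:3];print(np.linalg.norm(d),np.degrees(np.arcsin(d[2]/np.linalg.norm(d))),np.degrees(np.arctan2(d[1],d[0])))
print(tri(crop([(793,291)],340,130,5),[[0,0]])) if 0 else None
# tray: key features from e1 scene and e1t
A=lambda p:crop(p,340,130,5)
T=lambda p:crop(p,340,165,5)
print('rim z62 far corners scene', plane('scene',A([(122,168),(298,55)]),.062)[:,:2])
print('near left corner z66 scene',plane('scene',A([(415,330)]),.066)[:,:2])
c=lambda x,y,z,o=(.504,-.2543),a=np.radians(5.1):[o[0]+x*np.cos(a)-y*np.sin(a),o[1]+x*np.sin(a)+y*np.cos(a),z]
im=cv2.imread('pics/e1t.png')
im2=cv2.imread('pics/c5.png')
for x,y,z in [(-74,-60,.066),(-74,60,.066),(-97,76,.066),(-97,-76,.066),(82.5,69.5,.062),(82.5,-69.5,.062),(90,-76,.062),(60,47,.062),(60,69.5,.062),(82.5,47,.062),(74,-60,.054),(-74,-69.5,.062),(-74,69.5,.062)]:
    p=proj('top',[c(x/1e3,y/1e3,z)])[0]; q=((p-[340,165]+.5)*5-.5).astype(int); cv2.circle(im,tuple(q.tolist()),3,(0,0,255),-1)
    p=proj('scene',[c(x/1e3,y/1e3,z)])[0]; q=((p-[300,120]+.5)*5-.5).astype(int); cv2.circle(im2,tuple(q.tolist()),3,(0,0,255),-1)
cv2.imwrite('pics/f1.png',im);cv2.imwrite('pics/f2.png',im2)
"
```

```text
[[ 0.3999 -0.1979  0.1483  0.0033]
 [ 0.2829 -0.2097  0.1088  0.003 ]]
0.12405035267986947 18.56734485931489 5.759074916005761
rim z62 far corners scene [[ 0.59024379 -0.16975349]
 [ 0.60036128 -0.31755067]]
near left corner z66 scene [[ 0.40232967 -0.18991522]]
```

View pics/f1.png

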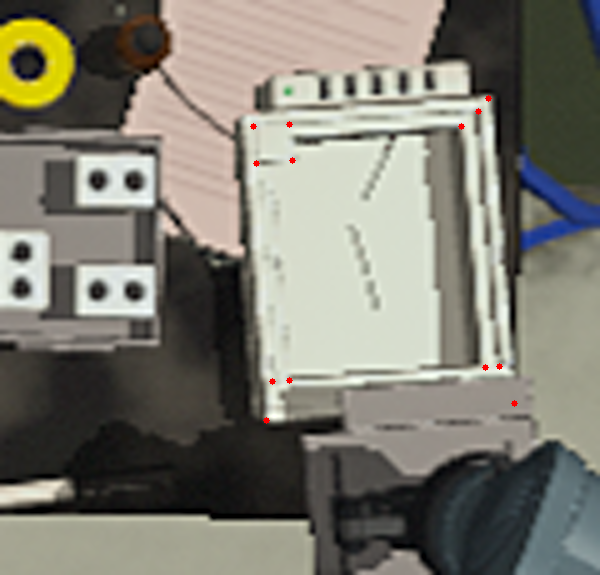

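View pics/f2.png

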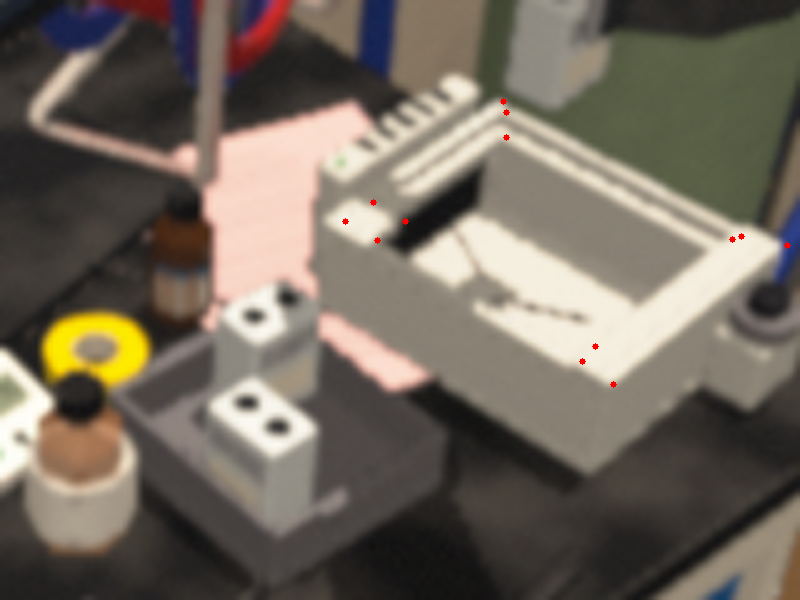

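```bash
python3 -c "
from h import *
go(.5209,-.2528,.125,5.2)
"
```

```text
t 25.57 pos [ 0.3573 -0.2655  0.1431] yaw_x 5.28 zax [ 0.002  0.007 -1.   ] F [-0.1  0.3 -4.1] w 0.0691
xyz [0.82  0.013 0.093]  yaw 0.001 rows>= 4.0
```

step_arm([
  {"hand": 0.7, "x": 0.05, "y": 0, "z": 0, "yaw": 0},
  {"hand": 0.7, "x": 0.15, "y": 0, "z": 0, "yaw": 0},
  {"hand": 0.7, "x": 0.28, "y": 0, "z": 0, "yaw": 0},
  {"hand": 0.7, "x": 0.42, "y": 0.01, "z": 0, "yaw": 0},
  {"hand": 0.7, "x": 0.56, "y": 0.01, "z": 0, "yaw": 0},
  {"hand": 0.7, "x": 0.7, "y": 0.013, "z": 0, "yaw": 0},
  {"hand": 0.7, "x": 0.78, "y": 0.013, "z": 0.03, "yaw": 0},
  {"hand": 0.7, "x": 0.82, "y": 0.013, "z": 0.06, "yaw": 0},
  {"hand": 0.7, "x": 0.82, "y": 0.013, "z": 0.09, "yaw": 0},
  {"hand": 0.7, "x": 0.82, "y": 0.013, "z": 0.09, "yaw": 0},
  {"hand": 0.7, "x": 0.82, "y": 0.013, "z": 0.09, "yaw": 0},
  {"hand": 0.7, "x": 0.82, "y": 0.013, "z": 0.09, "yaw": 0},
])

```text
time_s: 26.57
tool_pos: [0.5188, -0.2536, 0.1249]
tcp_rot: [0.999, 0.045, 0.0, -0.004]
ft_force: [0.6, 0.6, -3.1]
gripper_width: 0.0688
```

```bash
python3 -c "
from h import *
state()
shot('scene','g1',350,470,110,230,6)
shot('top','g1t',360,460,170,265,7)
"
```

```text
t 26.57 pos [ 0.5188 -0.2536  0.1249] yaw_x 5.17 zax [-0.     0.007 -1.   ] F [ 0.6  0.6 -3.1] w 0.0688
```

View pics/g1.png

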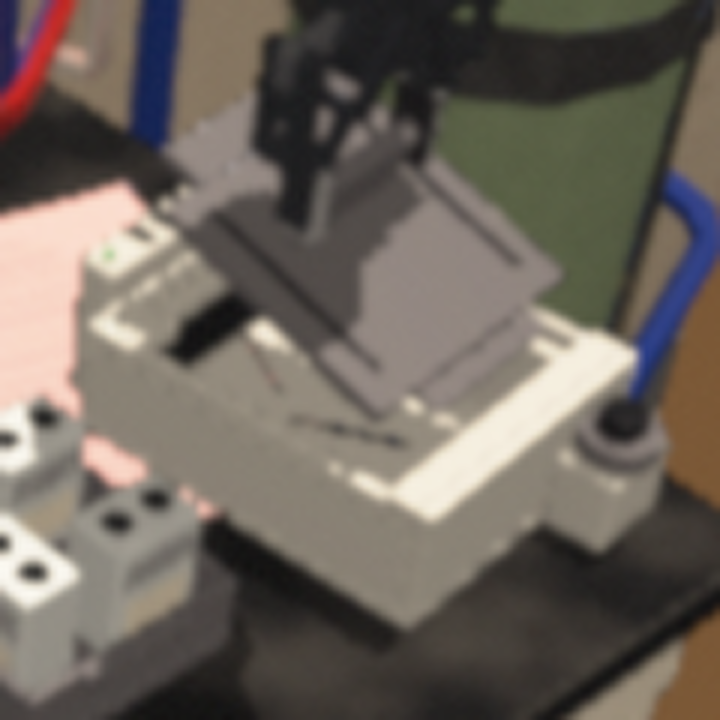

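View pics/g1t.png

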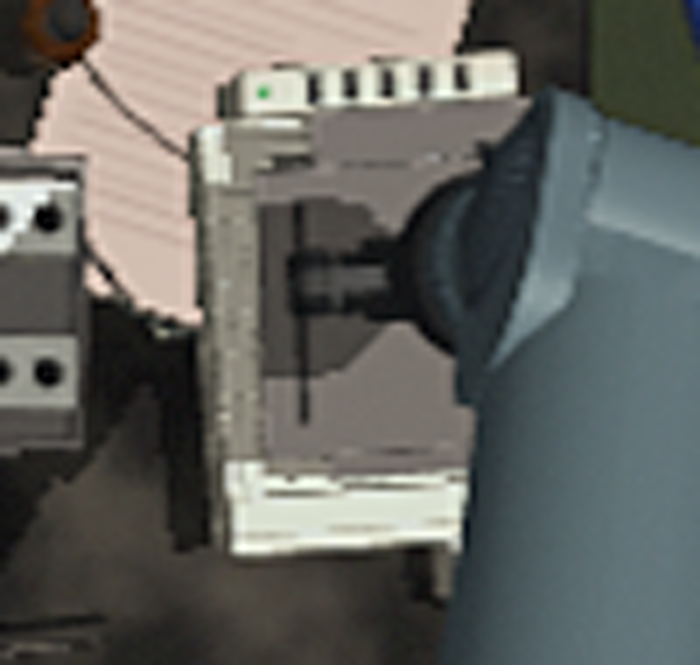

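```bash
cat >> h.py <<'E'
O=np.array([.504,-.2543]);TA=np.radians(5.1)
def tray(p):
    p=np.array(p,float); d=p[...,:2]-O; c,s=np.cos(TA),np.sin(TA)
    return np.concatenate([np.stack([d[...,0]*c+d[...,1]*s,-d[...,0]*s+d[...,1]*c],-1),p[...,2:3]],-1)*1000
def world(x,y,z):
    c,s=np.cos(TA),np.sin(TA); return [O[0]+(x*c-y*s)/1e3,O[1]+(x*s+y*c)/1e3,z/1e3]
E
python3 -c "
from h import *
np.set_printoptions(precision=1,suppress=True)
S=lambda p:crop(p,350,110,6)
T=lambda p:crop(p,360,170,7)
r=tri(S([(180,222),(380,418)]),T([(255,175),(264,462)]));print(tray(r),r[:,3]*1e3)
d=tray(r);d=d[0]-d[1];print(np.linalg.norm(d),np.degrees(np.arcsin(d[2]/np.linalg.norm(d))),np.degrees(np.arctan2(d[1],d[0])))
print('tcp',tray(bot.read_state()['tool_pos']))
# near-left tray corner
print(tray(tri(S([(432,522)]),T([(232,553)]))))
# lip inner edge left
print('lip edge at z66 top',tray(plane('top',T([(232,462),(465,478),(300,493),(440,485)]),.066)))
print('side rim inner?',tray(plane('top',T([(262,300),(265,440)]),.008)))
"
```

```text
[[ 61.8  61.7 126.9]
 [-56.5  63.7  89.5]] [3.9 2.8]
124.08352025954137 17.542303982247304 -0.9315759364595775
tcp [ 15.8  -0.8 125.9]
[[-96.   76.5  65.1]]
lip edge at z66 top [[-57.2  73.2  66. ]
 [-71.1 -27.4  66. ]
 [-72.7  44.8  66. ]
 [-73.4 -16.3  66. ]]
side rim inner? [[ 13.4  46.    8. ]
 [-49.8  49.5   8. ]]
```

```bash
python3 -c "
from h import *
np.set_printoptions(precision=1,suppress=True)
S=lambda p:crop(p,350,110,6)
T=lambda p:crop(p,360,170,7)
print(tri(S([(432,522)]),T([(232,553)]))[:,3]*1e3)
for z in (.0865,.0895,.0925): print(z,'top',tray(plane('top',T([(264,462)]),z)),'scene',tray(plane('scene',S([(380,418)]),z)))
print('corner tray top',tray(plane('top',T([(232,553)]),.066)),'scene',tray(plane('scene',S([(432,522)]),.066)))
# known TCP fingers: project fingertips
s=bot.read_state();M=R.from_quat(s['tcp_rot']).as_matrix()
for a in (-.035,.035): 
  P=s['tool_pos']+M@[0,a,-.012]; print(((proj('scene',[P])-[350,110])*6),((proj('top',[P])-[360,170])*7))
for cx,cy,cz in [(-76,67,8),(52,67,8),(52,43,8),(10,35,44)]:
  th=np.radians(18);x=cx-10;z=cz-36
  q=[x*np.cos(th)-z*np.sin(th)+15.8,cy-.8,x*np.sin(th)+z*np.cos(th)+125.9+20]
  P=world(*q);print(cx,cy,cz,'scene',(proj('scene',[P])-[350,110])*6,'top',(proj('top',[P])-[360,170])*7)
"
```

```text
[1.4]
0.0865 top [[-57.6  62.4  86.5]] scene [[-53.6  61.5  86.5]]
0.0895 top [[-57.6  62.8  89.5]] scene [[-55.4  64.6  89.5]]
0.0925 top [[-57.5  63.3  92.5]] scene [[-57.2  67.6  92.5]]
corner tray top [[-96.5  76.2  66. ]] scene [[-95.9  77.9  66. ]]
[[301.8 217. ]] [[334.  279.6]]
[[402. 149.]] [[501.7 267.7]]
-76 67 8 scene [[380.1 413.8]] top [[254.2 459.2]]
52 67 8 scene [[162.7 211.2]] top [[245.9 169.1]]
52 43 8 scene [[198.7 187.6]] top [[303.2 165.1]]
10 35 44 scene [[310.9 189.8]] top [[340.6 284. ]]
```

step_arm([
  {"hand": 0.7, "x": 0, "y": -0.012, "z": 0.03, "yaw": 0},
  {"hand": 0.7, "x": 0, "y": -0.012, "z": 0.06, "yaw": 0},
  {"hand": 0.7, "x": 0, "y": -0.012, "z": 0.09, "yaw": 0},
  {"hand": 0.7, "x": 0, "y": -0.012, "z": 0.09, "yaw": 0},
  {"hand": 0.7, "x": 0, "y": -0.012, "z": 0.09, "yaw": 0},
  {"hand": 0.7, "x": 0, "y": -0.012, "z": 0.09, "yaw": 0},
])

```text
time_s: 27.17
tool_pos: [0.5196, -0.2512, 0.1077]
tcp_rot: [0.999, 0.045, 0.001, -0.003]
ft_force: [-0.7, 0.0, -2.9]
gripper_width: 0.0687
```

```bash
python3 -c "
from h import *
print(tray(state()['tool_pos']))
shot('scene','g2',350,470,110,230,6)
shot('top','g2t',360,460,170,265,7)
"
```

```text
t 27.17 pos [ 0.5196 -0.2512  0.1077] yaw_x 5.18 zax [ 0.002  0.007 -1.   ] F [-0.7  0.  -2.9] w 0.0687
[ 15.77505253   1.72841725 107.65086365]
```

View pics/g2.png

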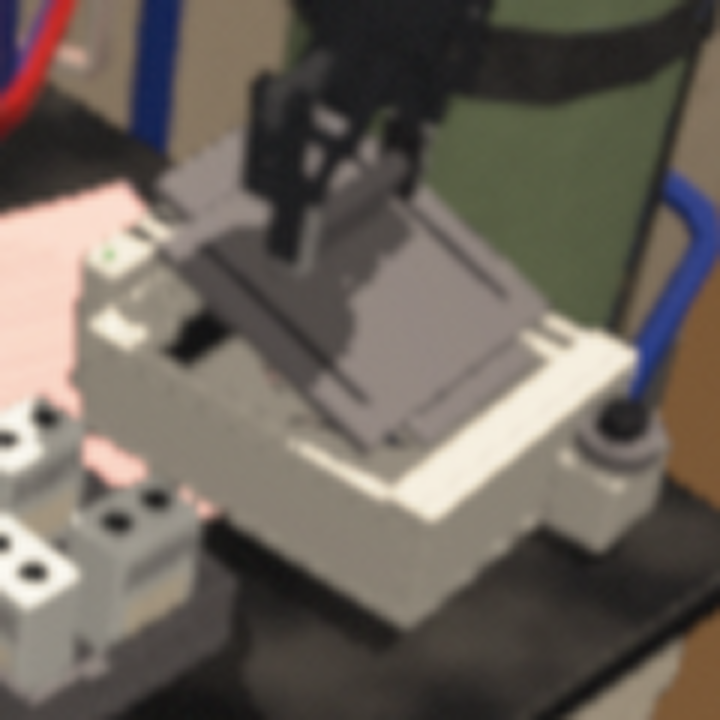

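View pics/g2t.png

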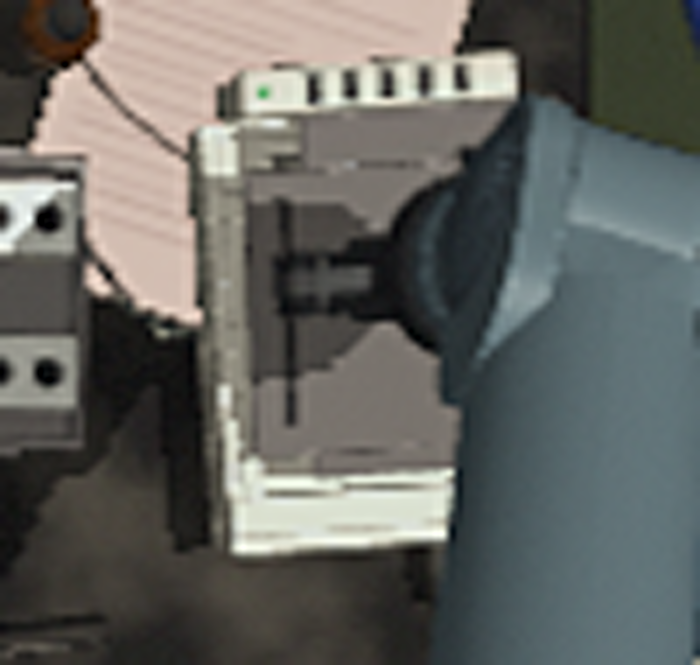

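```bash
python3 -c "
from h import *
np.set_printoptions(precision=1,suppress=True)
S=lambda p:crop(p,350,110,6)
T=lambda p:crop(p,360,170,7)
r=tri(S([(168,252),(370,450)]),T([(244,175),(256,461)]));print(tray(r),r[:,3]*1e3)
for z in (.0705,.0735,.0765): print(z,'top',tray(plane('top',T([(256,461)]),z)),'scene',tray(plane('scene',S([(370,450)]),z)))
"
```

```text
[[ 63.6  64.4 111.2]
 [-55.9  64.7  72. ]] [2.6 3.7]
0.0705 top [[-57.4  63.4  70.5]] scene [[-53.6  64.5  70.5]]
0.0735 top [[-57.3  63.9  73.5]] scene [[-55.3  67.6  73.5]]
0.0765 top [[-57.2  64.3  76.5]] scene [[-57.1  70.6  76.5]]
```

step_arm([
  {"hand": 0.7, "x": 0, "y": -0.008, "z": 0.015, "yaw": 0},
  {"hand": 0.7, "x": 0, "y": -0.008, "z": 0.03, "yaw": 0},
  {"hand": 0.7, "x": 0, "y": -0.008, "z": 0.045, "yaw": 0},
  {"hand": 0.7, "x": 0, "y": -0.008, "z": 0.045, "yaw": 0},
  {"hand": 0.7, "x": 0, "y": -0.008, "z": 0.045, "yaw": 0},
])

```text
time_s: 27.68
tool_pos: [0.5194, -0.2495, 0.0986]
tcp_rot: [0.999, 0.045, 0.001, -0.003]
ft_force: [0.2, -0.0, -2.4]
gripper_width: 0.0684
```

```bash
python3 -c "
from h import *
print(tray(state()['tool_pos']))
shot('scene','g3',350,470,110,230,6)
shot('top','g3t',360,460,170,265,7)
"
```

```text
t 27.68 pos [ 0.5194 -0.2495  0.0986] yaw_x 5.19 zax [ 0.002  0.007 -1.   ] F [ 0.2 -0.  -2.4] w 0.0684
[15.78820483  3.41839584 98.61575292]
```

View pics/g3.png

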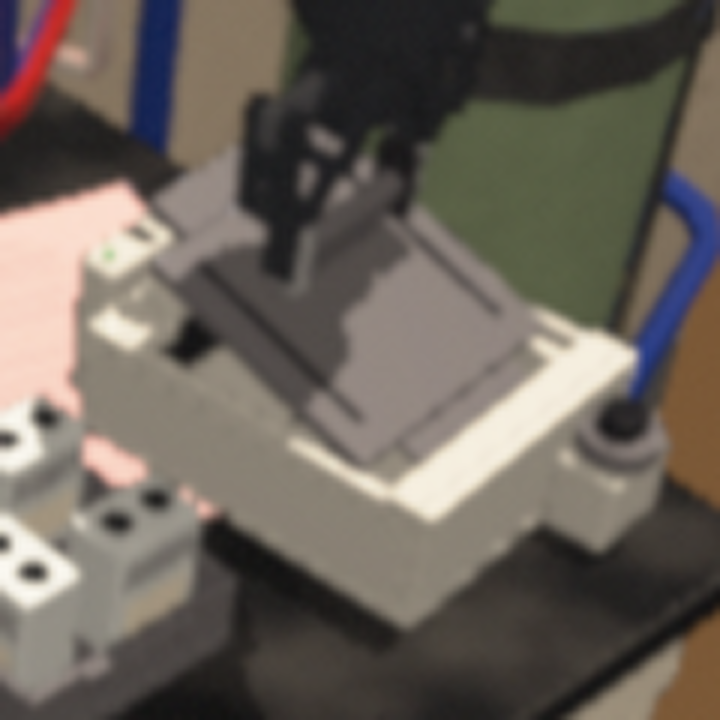

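View pics/g3t.png

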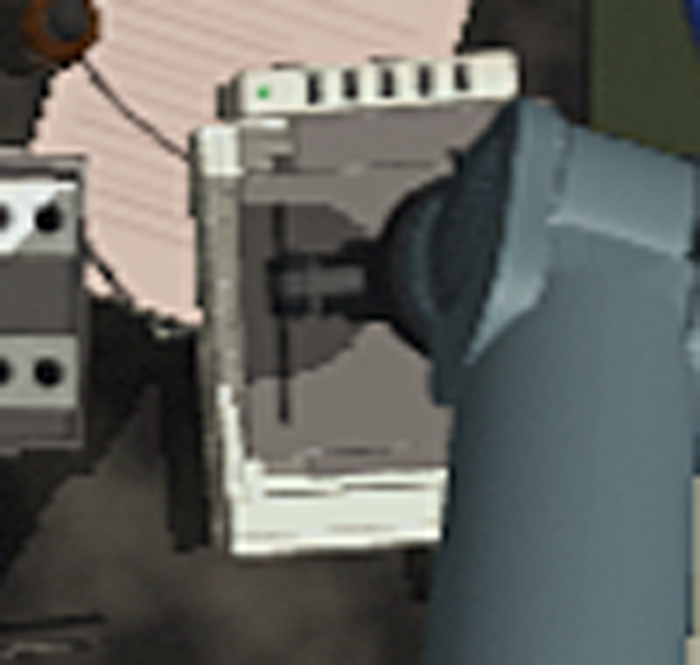

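step_arm([
  {"hand": 0.7, "x": 0, "y": -0.005, "z": 0.007, "yaw": 0},
  {"hand": 0.7, "x": -0.015, "y": -0.005, "z": 0.007, "yaw": 0},
  {"hand": 0.7, "x": -0.03, "y": -0.005, "z": 0.007, "yaw": 0},
  {"hand": 0.7, "x": -0.045, "y": -0.005, "z": 0.007, "yaw": 0},
  {"hand": 0.7, "x": -0.06, "y": -0.005, "z": 0.007, "yaw": 0},
  {"hand": 0.7, "x": -0.065, "y": -0.005, "z": 0.007, "yaw": 0},
  {"hand": 0.7, "x": -0.065, "y": -0.005, "z": 0.007, "yaw": 0},
  {"hand": 0.7, "x": -0.065, "y": -0.005, "z": 0.007, "yaw": 0},
])

```text
time_s: 28.45
tool_pos: [0.5068, -0.25, 0.0977]
tcp_rot: [0.999, 0.045, 0.002, -0.003]
ft_force: [-1.0, 0.6, -3.5]
gripper_width: 0.069
```

```bash
python3 -c "
from h import *
print(tray(state()['tool_pos']))
shot('scene','g4',350,470,110,230,6)
shot('top','g4t',360,460,170,265,7)
"
```

```text
t 28.45 pos [ 0.5068 -0.25    0.0977] yaw_x 5.17 zax [ 0.003  0.006 -1.   ] F [-1.   0.6 -3.5] w 0.069
[ 3.14070383  4.05805414 97.71306364]
```

View pics/g4.png

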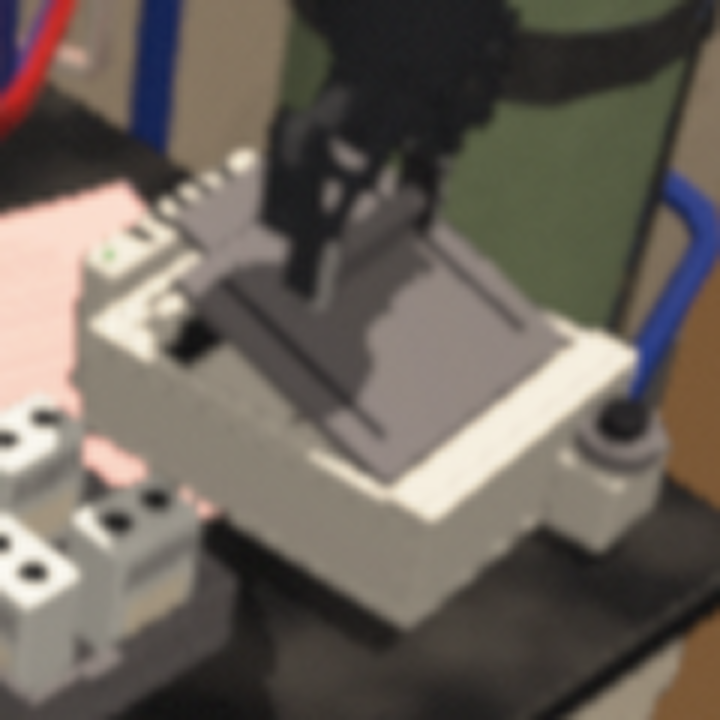

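View pics/g4t.png

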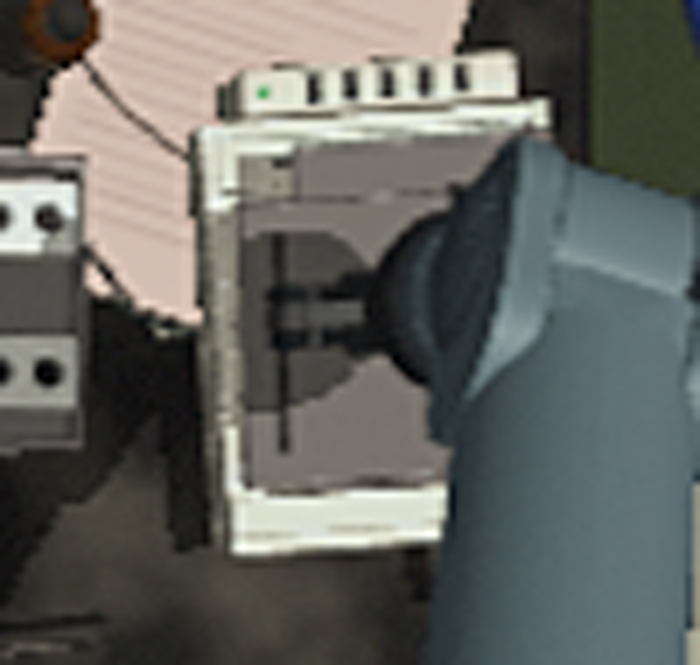

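step_arm([
  {"hand": 0.7, "x": 0.003, "y": 0, "z": 0.01, "yaw": 0},
  {"hand": 0.7, "x": 0.007, "y": 0, "z": 0.02, "yaw": 0},
  {"hand": 0.7, "x": 0.011, "y": 0, "z": 0.03, "yaw": 0},
  {"hand": 0.7, "x": 0.015, "y": 0, "z": 0.04, "yaw": 0},
  {"hand": 0.7, "x": 0.018, "y": 0, "z": 0.05, "yaw": 0},
  {"hand": 0.7, "x": 0.018, "y": 0, "z": 0.05, "yaw": 0},
  {"hand": 0.7, "x": 0.018, "y": 0, "z": 0.05, "yaw": 0},
])

```text
time_s: 29.13
tool_pos: [0.513, -0.2497, 0.0891]
tcp_rot: [0.999, 0.045, 0.004, -0.002]
ft_force: [2.8, 1.0, 4.9]
gripper_width: 0.0691
```

```bash
python3 -c "
from h import *
print(tray(state()['tool_pos']))
shot('scene','g5',350,470,110,230,6)
shot('top','g5t',360,460,170,265,7)
"
```

```text
t 29.13 pos [ 0.513  -0.2497  0.0891] yaw_x 5.21 zax [ 0.007  0.005 -1.   ] F [2.8 1.  4.9] w 0.0691
[ 9.37222304  3.78714178 89.07698698]
```

View pics/g5.png

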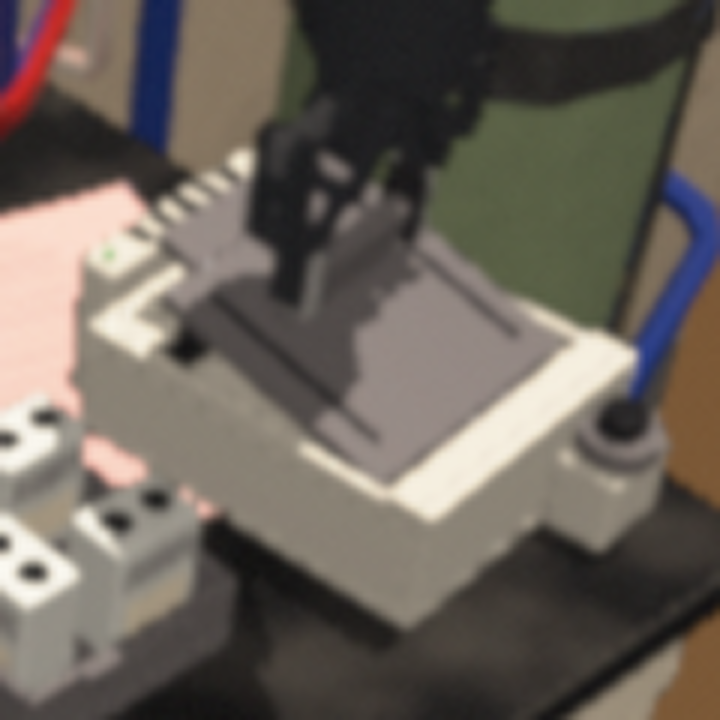

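View pics/g5t.png

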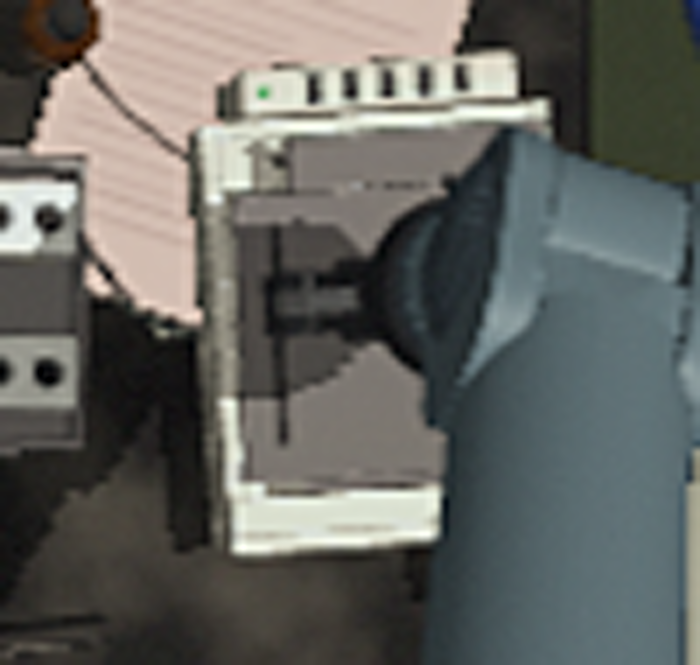

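step_arm([
  {"hand": 0.7, "x": 0.003, "y": 0, "z": 0.01, "yaw": 0},
  {"hand": 0.7, "x": 0.006, "y": 0, "z": 0.02, "yaw": 0},
  {"hand": 0.7, "x": 0.009, "y": 0, "z": 0.03, "yaw": 0},
  {"hand": 0.7, "x": 0.011, "y": 0, "z": 0.04, "yaw": 0},
  {"hand": 0.7, "x": 0.013, "y": 0, "z": 0.05, "yaw": 0},
  {"hand": 0.7, "x": 0.013, "y": 0, "z": 0.05, "yaw": 0},
  {"hand": 0.7, "x": 0.013, "y": 0, "z": 0.05, "yaw": 0},
])

```text
time_s: 29.82
tool_pos: [0.5191, -0.2493, 0.0806]
tcp_rot: [0.999, 0.046, 0.007, -0.002]
ft_force: [4.1, 1.3, 4.7]
gripper_width: 0.0691
```

```bash
python3 -c "
from h import *
print(tray(state()['tool_pos']))
shot('scene','g6',350,470,110,230,6)
shot('top','g6t',360,460,170,265,7)
"
```

```text
t 29.82 pos [ 0.5191 -0.2493  0.0806] yaw_x 5.28 zax [ 0.014  0.004 -1.   ] F [4.1 1.3 4.7] w 0.0691
[15.48290129  3.66655722 80.62424996]
```

View pics/g6.png

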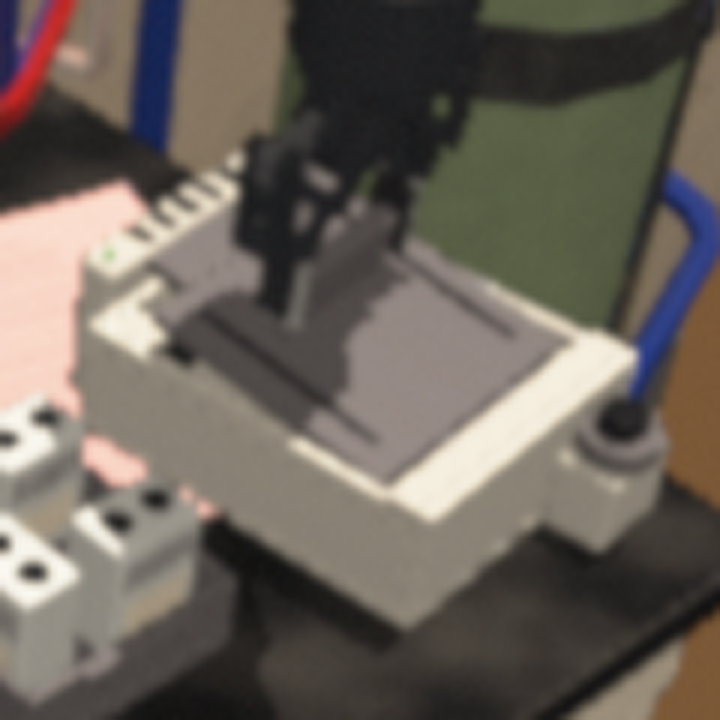

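View pics/g6t.png

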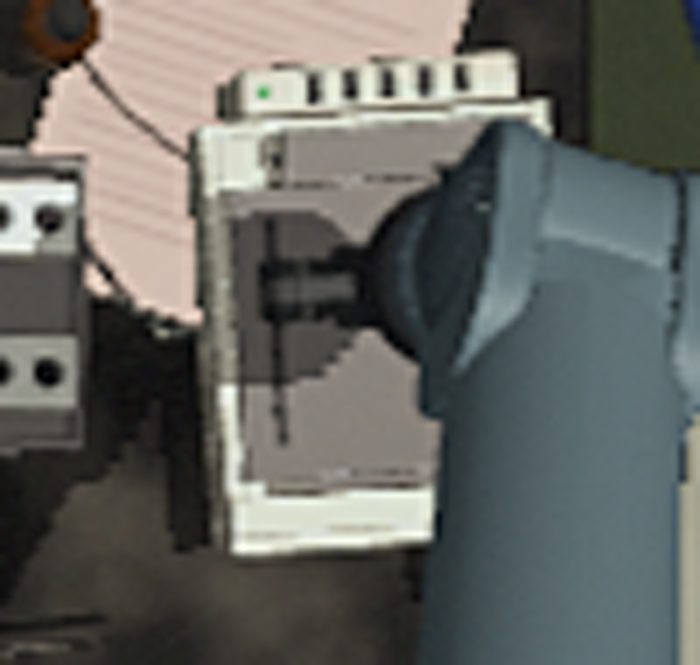

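step_arm([
  {"hand": 0.7, "x": -0.005, "y": 0, "z": 0.01, "yaw": 0},
  {"hand": 0.7, "x": -0.01, "y": 0, "z": 0.02, "yaw": 0},
  {"hand": 0.7, "x": -0.01, "y": 0, "z": 0.03, "yaw": 0},
  {"hand": 0.7, "x": -0.01, "y": 0, "z": 0.04, "yaw": 0},
  {"hand": 0.7, "x": -0.01, "y": 0, "z": 0.045, "yaw": 0},
  {"hand": 0.7, "x": -0.01, "y": 0, "z": 0.045, "yaw": 0},
])

```text
time_s: 30.42
tool_pos: [0.5198, -0.2495, 0.0726]
tcp_rot: [0.999, 0.047, 0.01, -0.001]
ft_force: [5.1, -0.0, 5.3]
gripper_width: 0.0689
```

```bash
python3 -c "
from h import *
print(tray(state()['tool_pos']))
shot('scene','g7',350,470,110,230,6)
shot('top','g7t',360,460,170,265,7)
"
```

```text
t 30.42 pos [ 0.5198 -0.2495  0.0726] yaw_x 5.34 zax [ 0.019  0.003 -1.   ] F [ 5.1 -0.   5.3] w 0.0689
[16.16475927  3.33065905 72.56877514]
```

View pics/g7.png

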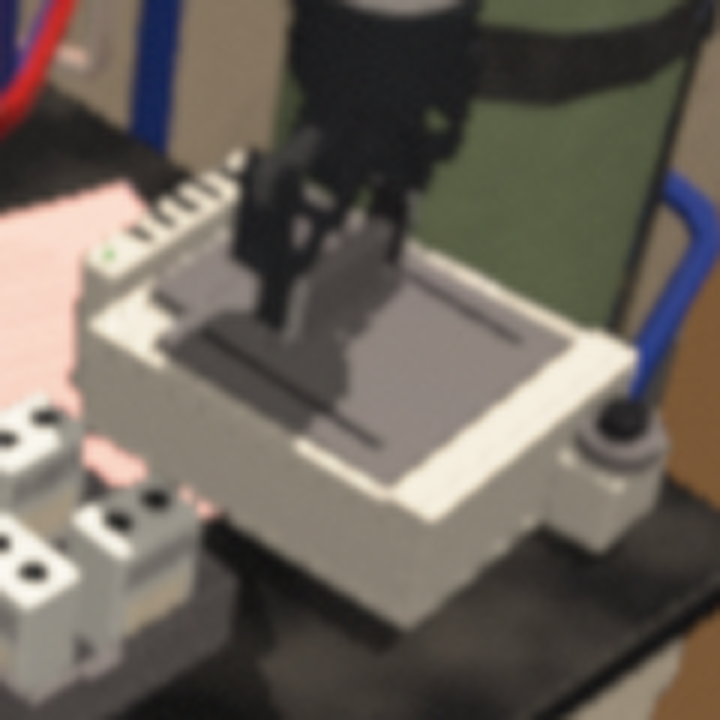

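View pics/g7t.png

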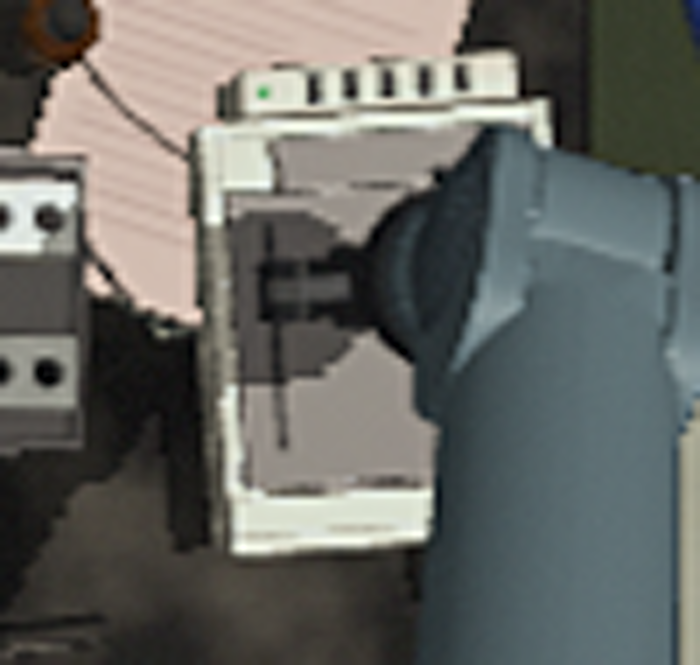

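step_arm([
  {"hand": 0.7, "x": -0.005, "y": 0, "z": 0.01, "yaw": 0},
  {"hand": 0.7, "x": -0.005, "y": 0, "z": 0.018, "yaw": 0},
  {"hand": 0.7, "x": -0.005, "y": 0, "z": 0.02, "yaw": 0},
  {"hand": 0.7, "x": -0.005, "y": 0, "z": 0.02, "yaw": 0},
  {"hand": 0.95, "x": -0.005, "y": 0, "z": 0.01, "yaw": 0},
  {"hand": 0.95, "x": -0.005, "y": 0, "z": 0, "yaw": 0},
  {"hand": 1, "x": 0, "y": 0, "z": 0, "yaw": 0},
  {"hand": 1, "x": 0, "y": 0, "z": -0.05, "yaw": 0},
  {"hand": 1, "x": 0, "y": 0, "z": -0.2, "yaw": 0},
  {"hand": 1, "x": 0, "y": 0, "z": -0.4, "yaw": 0},
  {"hand": 1, "x": 0, "y": 0, "z": -0.5, "yaw": 0},
  {"hand": 1, "x": 0, "y": 0, "z": -0.5, "yaw": 0},
  {"hand": 1, "x": 0, "y": 0, "z": -0.5, "yaw": 0},
])

```text
time_s: 31.6
tool_pos: [0.5184, -0.2505, 0.1746]
tcp_rot: [0.999, 0.046, 0.011, 0.0]
ft_force: [-0.7, 0.3, -1.2]
gripper_width: 0.0858
```

```bash
python3 -c "
from h import *
print(tray(state()['tool_pos']))
shot('scene','g8',350,470,110,230,6)
shot('top','g8t',360,460,170,265,7)
"
```

```text
t 31.6 pos [ 0.5184 -0.2505  0.1746] yaw_x 5.31 zax [ 0.022  0.001 -1.   ] F [-0.7  0.3 -1.2] w 0.0858
[ 14.72219655   2.46252299 174.62653635]
```

View pics/g8.png

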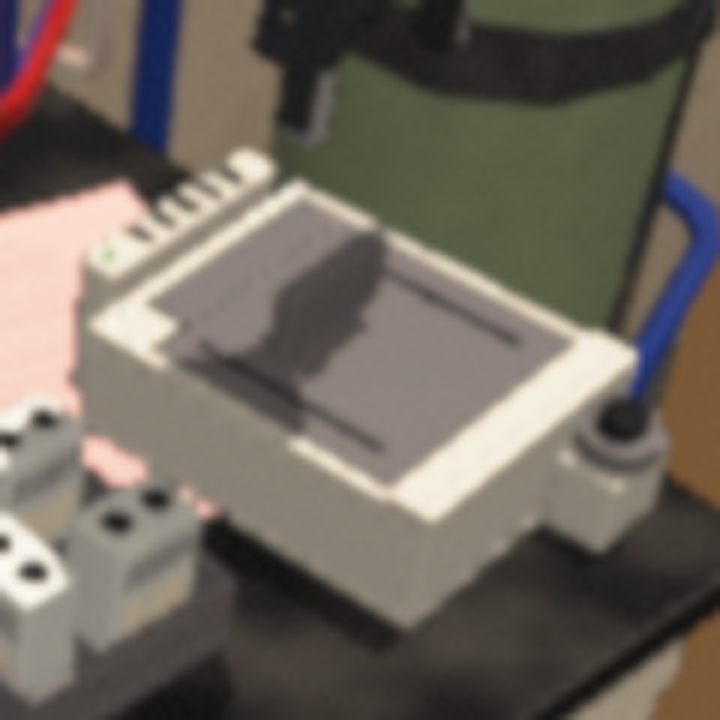

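View pics/g8t.png

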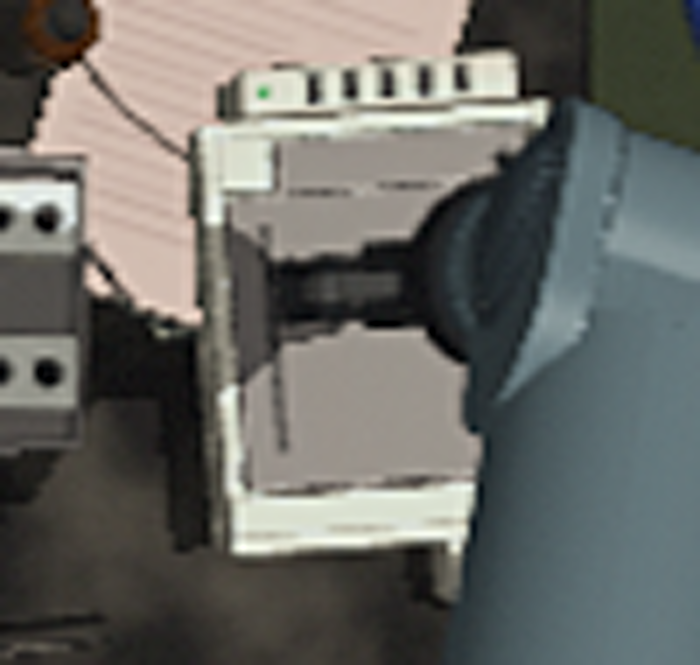

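step_arm([
  {"hand": 0.4, "x": -0.01, "y": 0.012, "z": 0, "yaw": 0},
  {"hand": 0, "x": -0.01, "y": 0.012, "z": 0, "yaw": 0},
  {"hand": 0, "x": -0.01, "y": 0.012, "z": 0, "yaw": 0},
  {"hand": 0, "x": -0.01, "y": 0.012, "z": 0, "yaw": 0},
  {"hand": 0, "x": -0.01, "y": 0.012, "z": 0, "yaw": 0},
  {"hand": 0, "x": -0.01, "y": 0.012, "z": 0.15, "yaw": 0},
  {"hand": 0, "x": -0.01, "y": 0.012, "z": 0.28, "yaw": 0},
  {"hand": 0, "x": -0.01, "y": 0.012, "z": 0.33, "yaw": 0},
  {"hand": 0, "x": -0.01, "y": 0.012, "z": 0.35, "yaw": 0},
  {"hand": 0, "x": -0.01, "y": 0.012, "z": 0.35, "yaw": 0},
])

```text
time_s: 32.53
tool_pos: [0.5151, -0.2515, 0.1005]
tcp_rot: [0.999, 0.047, 0.007, -0.002]
ft_force: [0.1, -0.9, 0.4]
gripper_width: 0.0002
```

```bash
python3 -c "
from h import *
print(tray(state()['tool_pos']))
shot('scene','g9',350,470,110,230,6)
"
```

```text
t 32.53 pos [ 0.5151 -0.2515  0.1005] yaw_x 5.33 zax [ 0.015  0.005 -1.   ] F [ 0.1 -0.9  0.4] w 0.0002
[ 11.35853388   1.84089994 100.52269312]
```

View pics/g9.png

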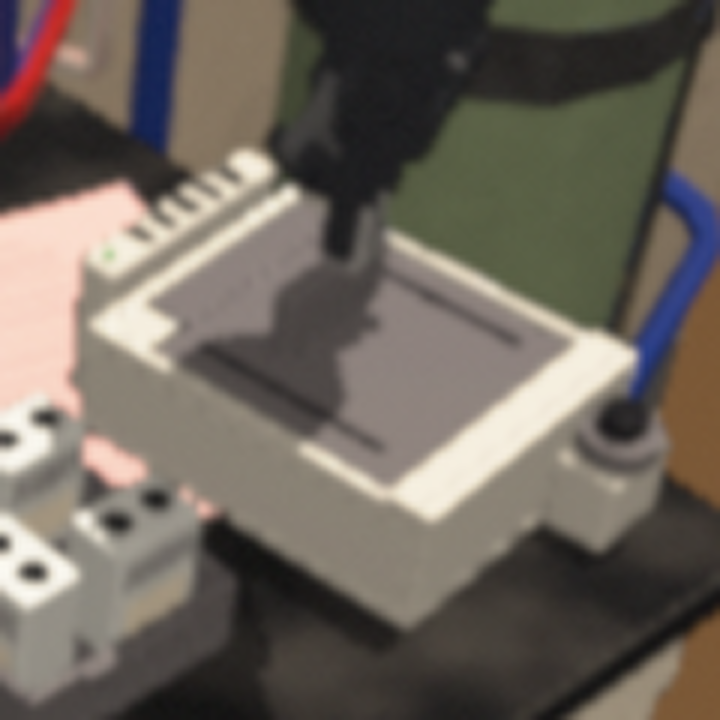

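step_arm([
  {"hand": 0, "x": 0.005, "y": 0, "z": 0.01, "yaw": 0},
  {"hand": 0, "x": 0.005, "y": 0, "z": 0.015, "yaw": 0},
  {"hand": 0, "x": 0.005, "y": 0, "z": 0.02, "yaw": 0},
  {"hand": 0, "x": 0.005, "y": 0, "z": 0.02, "yaw": 0},
])

```text
time_s: 32.92
tool_pos: [0.5177, -0.252, 0.0985]
tcp_rot: [0.999, 0.046, 0.009, -0.001]
ft_force: [-0.2, 0.4, 0.6]
gripper_width: 0.0003
```

step_arm([
  {"hand": 0, "x": 0, "y": 0, "z": 0.01, "yaw": 0},
  {"hand": 0, "x": 0, "y": 0, "z": 0.02, "yaw": 0},
  {"hand": 0, "x": 0, "y": 0, "z": 0.02, "yaw": 0},
  {"hand": 0, "x": 0, "y": 0, "z": 0.02, "yaw": 0},
])

```text
time_s: 33.25
tool_pos: [0.5179, -0.2521, 0.098]
tcp_rot: [0.999, 0.046, 0.009, -0.001]
ft_force: [-7.5, 3.0, 16.4]
gripper_width: 0.0002
```

step_arm([
  {"hand": 0, "x": 0, "y": 0, "z": -0.1, "yaw": 0},
  {"hand": 0, "x": 0, "y": 0, "z": -0.25, "yaw": 0},
  {"hand": 0, "x": 0, "y": 0, "z": -0.25, "yaw": 0},
  {"hand": 0, "x": 0, "y": 0, "z": -0.25, "yaw": 0},
])

```text
time_s: 33.58
tool_pos: [0.519, -0.2532, 0.1507]
tcp_rot: [0.999, 0.046, 0.011, 0.001]
ft_force: [0.0, 0.2, -0.4]
gripper_width: -0.0001
```

```bash
python3 -c "
from h import *
np.set_printoptions(precision=4,suppress=True)
a=tri(crop([(626,410)],350,110,6),crop([(561,455)],320,160,5));print(a,tray(a[:,:3]))
go(.3965,-.3085,.12,5.2)
shot('scene','h1',350,470,110,230,6)
"
```

```text
[[ 0.3975 -0.3064  0.0627  0.001 ]] [[-110.7098  -42.4265   62.7   ]]
t 33.58 pos [ 0.519  -0.2532  0.1507] yaw_x 5.31 zax [ 0.022 -0.    -1.   ] F [ 0.   0.2 -0.4] w -0.0001
xyz [-0.639  0.219  0.14 ]  yaw 0.002 rows>= 4.0
```

View pics/h1.png

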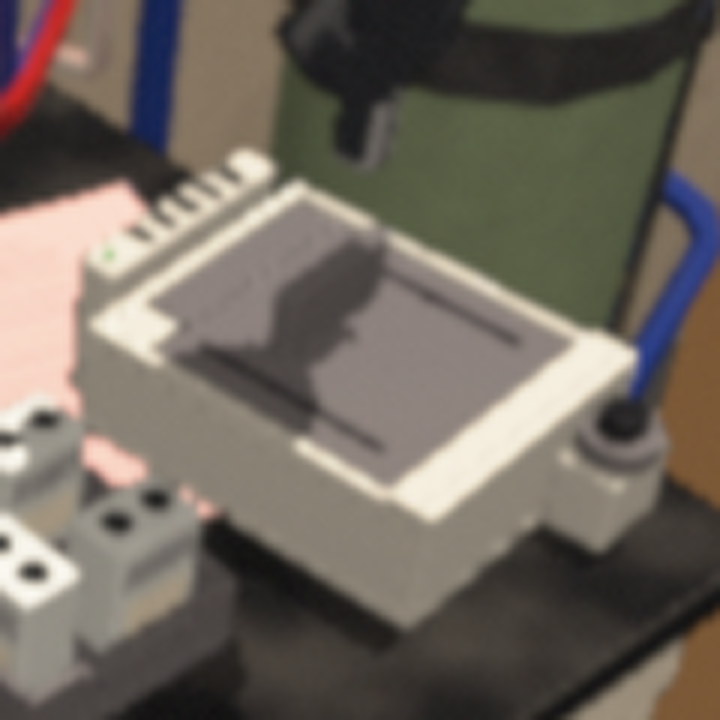

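step_arm([
  {"hand": 0, "x": -0.1, "y": 0.03, "z": 0, "yaw": 0},
  {"hand": 0, "x": -0.28, "y": 0.1, "z": 0, "yaw": 0},
  {"hand": 0, "x": -0.46, "y": 0.16, "z": 0, "yaw": 0},
  {"hand": 0, "x": -0.6, "y": 0.21, "z": 0, "yaw": 0},
  {"hand": 0, "x": -0.65, "y": 0.212, "z": 0.1, "yaw": 0},
  {"hand": 0, "x": -0.65, "y": 0.212, "z": 0.2, "yaw": 0},
  {"hand": 0, "x": -0.65, "y": 0.212, "z": 0.3, "yaw": 0},
  {"hand": 0, "x": -0.65, "y": 0.212, "z": 0.3, "yaw": 0},
  {"hand": 0, "x": -0.65, "y": 0.212, "z": 0.3, "yaw": 0},
])

```text
time_s: 34.38
tool_pos: [0.3913, -0.3053, 0.0845]
tcp_rot: [0.999, 0.046, 0.007, -0.002]
ft_force: [0.4, 0.8, 1.3]
gripper_width: 0.0
```

```bash
python3 -c "
from h import *
go(.3943,-.3072,.07,5.2)
print(tray(bot.read_state()['tool_pos']))
shot('scene','h2',390,490,130,230,7)
"
```

```text
t 34.38 pos [ 0.3913 -0.3053  0.0845] yaw_x 5.32 zax [ 0.014  0.005 -1.   ] F [0.4 0.8 1.3] w 0.0
xyz [0.013 0.011 0.073]  yaw 0.002 rows>= 1.0
[-116.82725718  -40.78770375   84.52907805]
```

View pics/h2.png

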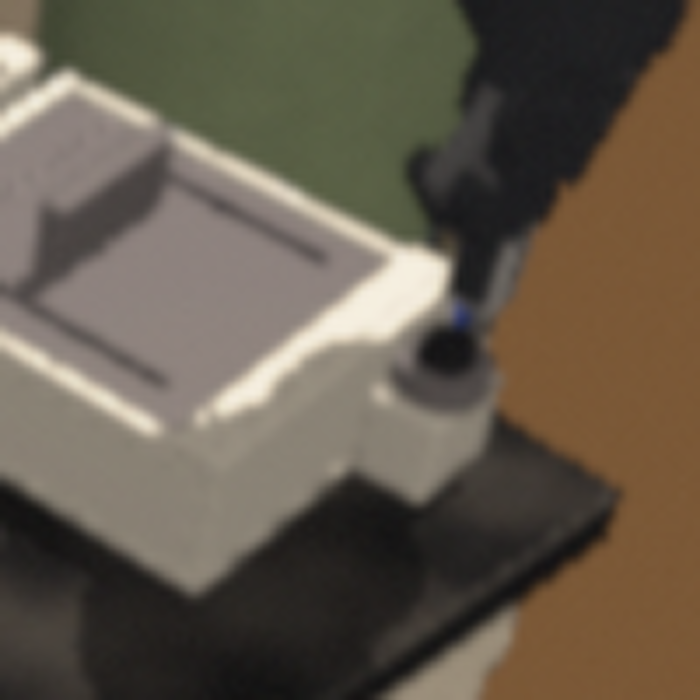

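step_arm([
  {"hand": 0, "x": 0.013, "y": 0.011, "z": 0.04, "yaw": 0},
  {"hand": 0, "x": 0.013, "y": 0.011, "z": 0.08, "yaw": 0},
  {"hand": 0, "x": 0.013, "y": 0.011, "z": 0.11, "yaw": 0},
  {"hand": 0, "x": 0.013, "y": 0.011, "z": 0.12, "yaw": 0},
  {"hand": 0, "x": 0.013, "y": 0.011, "z": 0.12, "yaw": 0},
])

```text
time_s: 34.85
tool_pos: [0.3959, -0.3078, 0.0616]
tcp_rot: [0.999, 0.047, 0.008, -0.001]
ft_force: [-0.4, -0.5, 2.1]
gripper_width: -0.0001
```

step_arm([
  {"hand": 0, "x": -0.005, "y": 0, "z": 0.01, "yaw": 0},
  {"hand": 0, "x": -0.005, "y": 0, "z": 0.02, "yaw": 0},
  {"hand": 0, "x": -0.005, "y": 0, "z": 0.02, "yaw": 0},
])

```text
time_s: 35.1
tool_pos: [0.3959, -0.3079, 0.058]
tcp_rot: [0.999, 0.047, 0.009, -0.001]
ft_force: [1.2, 0.7, 4.1]
gripper_width: -0.0002
```

step_arm([
  {"hand": 0, "x": -0.005, "y": 0, "z": 0.01, "yaw": 0},
  {"hand": 0, "x": -0.005, "y": 0, "z": 0.02, "yaw": 0},
  {"hand": 0, "x": -0.005, "y": 0, "z": 0.025, "yaw": 0},
  {"hand": 0, "x": -0.005, "y": 0, "z": 0.025, "yaw": 0},
])

```text
time_s: 35.43
tool_pos: [0.3961, -0.308, 0.0558]
tcp_rot: [0.999, 0.047, 0.009, -0.001]
ft_force: [-3.9, 5.5, 21.9]
gripper_width: 0.0001
```

step_arm([
  {"hand": 0, "x": 0, "y": 0, "z": 0, "yaw": 0},
  {"hand": 0, "x": 0, "y": 0, "z": -0.05, "yaw": 0},
  {"hand": 0, "x": 0, "y": 0, "z": -0.2, "yaw": 0},
  {"hand": 0, "x": 0, "y": 0, "z": -0.4, "yaw": 0},
  {"hand": 0, "x": 0, "y": 0, "z": -0.6, "yaw": 0},
  {"hand": 0, "x": 0, "y": 0, "z": -0.8, "yaw": 0},
  {"hand": 0, "x": 0, "y": 0, "z": -0.8, "yaw": 0},
  {"hand": 0, "x": 0, "y": 0, "z": -0.8, "yaw": 0},
])

```text
time_s: 36.1
tool_pos: [0.3943, -0.3101, 0.219]
tcp_rot: [0.999, 0.047, 0.012, 0.002]
ft_force: [-1.2, -0.6, -0.2]
gripper_width: -0.0001
```

```bash
python3 -c "
from h import *
state()
shot('scene','i1',300,480,120,240,4)
shot('top','i1t',320,460,160,275,5)
"
```

```text
t 36.1 pos [ 0.3943 -0.3101  0.219 ] yaw_x 5.34 zax [ 0.023 -0.002 -1.   ] F [-1.2 -0.6 -0.2] w -0.0001
```

View pics/i1.png

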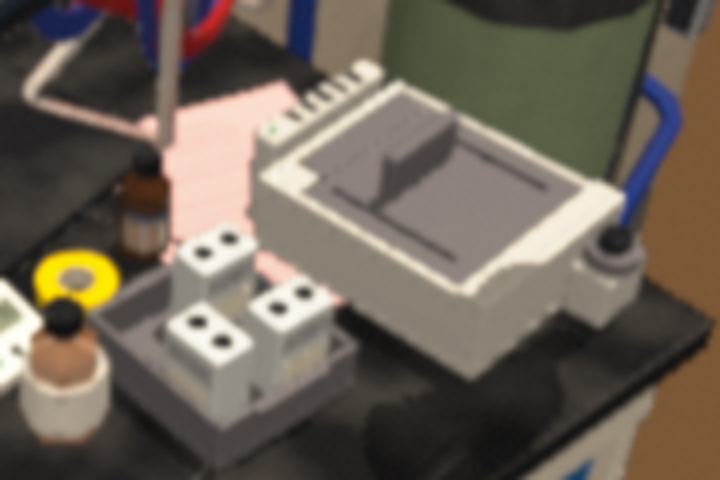

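View pics/i1t.png

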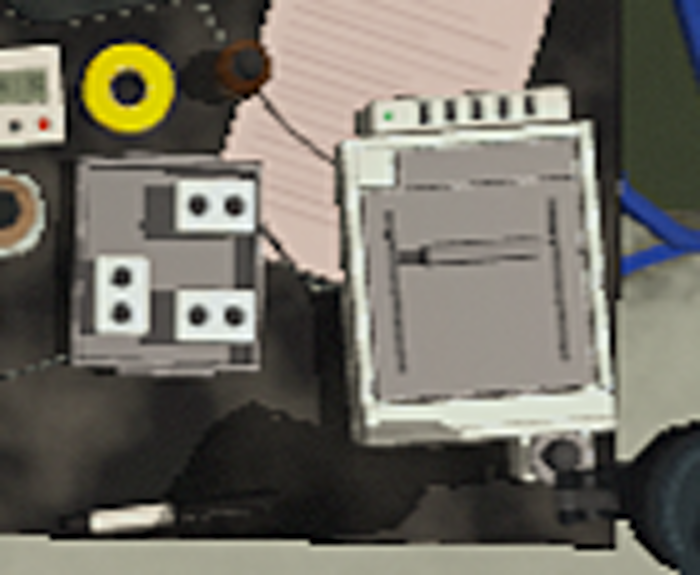

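```bash
python3 -c "
from cell import hand_in
print(hand_in())"
```

```text
the job is handed in; nothing more can be done
None
```

The job is done and handed in at about 36 s on the robot's clock. No verdict was reported.

**What I did**
- I moved the three cartridges that were present into the tote, where all three stand upright.
- I gripped the cover by the ends of its fin, turned it half round so the notch meets the key block, and tilted it to about 18° by pressing its front edge on the tray's near wall.
- I hooked the tongue under the lip, swung the cover down and let go.
- I pressed the button and let it go.

**Last checks**
- **Cover:** When I pressed on top of the fin, it made contact at z 98 mm, which is the exact fully seated height. In both pictures the plate looks flush inside the rim, with the key block in the notch.
- **Button:** It travelled from about z 62 mm to 56 mm and bottomed out at 22 N. In the last picture it looks sprung back up.
- **Bystanders:** The marker pen, label tape and dropper bottle look unmoved. The calculator was outside the last close-up pictures, but the arm went nowhere near it afterwards.

**What disagreed:** While I was inserting the cover, the two cameras and the arm's own position differed by up to about 4 mm across the tray. I shifted the cover sideways by eye to correct for it, and it then dropped in without forcing.

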